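# Lock a tuning gang in the tilted vise with a wedge

### The arm

A 6-joint arm with a two-finger parallel gripper is mounted at the origin on the work surface. World frame = base frame: x ahead of the robot, y to its left, z up, the work surface at z = 0. Lengths are in m, angles in rad, forces in N, time in s.
With the tool pointing down it reaches from about 0.3 to 0.875 m from the base axis. Payload 6.4 kg.
Tool frame: the origin (TCP) lies midway between the tips of the shut fingers; the grasp point (between the pads) lies 19 mm behind it; x points along the fingers, y is the direction in which the jaws open and shut, and the axes are right-handed (so a half turn about x gives the same grasp; the last joint's range is limited). The gripper opens to 85 mm and grips with 20 to 120 N. Pads are 22 mm wide; open, the fingers measure 114 mm over their backs; the gripper's body (76 mm by 85 mm) begins 54 mm behind the grasp point. The pads swing forward as they close: fully open they stand 13 mm farther back than shut.
Start: joints at [-1.482, 0.181, 1.607, -0, 1.354, -0.206], TCP at [0.167, -0.55, 0.231] pointing down, gripper open.
Joint ranges: [-2.99, 2.99], [-0.89, 2.07], [0.3, 2.58], [-1.14, 4.28], [0, 2.63], [-3.12, 3.12]. Speed limits (rad/s): [2.57, 2.57, 3.01, 3.14, 3.14, 3.14].

### API

Orientations are given as a unit quaternion [w, x, y, z].
In Python, from bench import ctrl gives the robot as it stands.
- The arm moves only by the tool servo_tool, never from a script. Its argument "targets" is a list of rows, each a list of 7 numbers: the turn, a rotation vector about the tool's x, y, z in rad, then the shift along the tool's x, y, z in mm, then the opening, from -1 (shut) to 1 (fully open). A call has exactly 8 rows; each row is the pose to reach, as a shift and turn from the pose measured when the call began, along the tool's axes at that moment; what a row does not reach only later rows make up. A row lasts 1/8 s, in which the tool goes at most 62.5 mm and 10.7 degrees, less where a joint would pass 70% of its speed; a pose out of reach is approached as far as the arm can. A call with a gripper value outside its range is refused whole. The fingers move at their own pace and stop on an object; the grip force is fixed at half the most. Time passes only in rows, so rows that repeat a pose let the fingers close, or fill a call up. It gives the time, the measured TCP pose, the force and the opening at its end, in the units of the state.
- ctrl.get_obs(): the state, without advancing time (a new reading comes with each control period).
- ctrl.camera(name): name is "side" or "top"; returns a dict with "pixels" (384x512x3 uint8, blue, green, red), "intrinsics" (3x3 intrinsics, pixels), "R" (3x3) and "t" (3): a world point X has camera coordinates R X + t. Camera axes: x right, y down, z forward; pixel columns grow to the right and rows downward; lengths in m; the calibration is good to about 2 mm. A picture is of the moment at which its call begins. There is no depth.
- ctrl.hand_in(): hands the job in, once; it reports no verdict.
The state is a dict: "time_s": time; "q": joint angles; "dq": joint speeds; "joint_efforts": joint torques, N m; "eef_pos": TCP position; "eef_rot": TCP orientation; "wrist_force": force on the tool from outside, world axes, zero at the start; "torque": the same for the moment, N m; "opening": opening from 0.0 (shut) to 1.0 (fully open).
Only numpy, scipy, OpenCV 4.12 (cv2) and the standard library are available. Lean on these libraries where they do the work, as an engineer would, in place of code of your own. Each camera call takes 0.05 s, during which the arm holds its last target.

### The job

The tuning gang stands loose between the jaws of the tilted bench vise. Take the wooden wedge out of its rack, put it thin end first into the slot between the sliding jaw and the stop block, and drive it down along the slot until it jams and the gang is clamped tight; then let go, leaving the wedge locked in the slot by itself. Do not crush the gang, do not push it out of the vise, and leave the knob, the valve bases and the tweezer where they lie.

Things in the scene. Friction and masses are not known exactly. Their poses are not given: they have to be found in the camera images.
- vise_head: Head of a cast-iron vise, tipped 30 degrees about its own y so that its z leans towards -x (to the robot at yaw 0; yaw varies). Origin on the closed flat bed, 75 mm above the bench, under the wedge slot. z: drive axis (the wedge goes in along -z, tilted). y: clamping direction. x: along the slot. From -y to +y: fixed jaw, gang, sliding jaw, slot, stop block, bracket, screw.
- slot_mouth (a point): Middle of the slot's open top, 66 mm above the bed along the head's z. The slot's two walls lean apart 7 degrees each to match the wedge. Top width 15.3 mm (-2.1 to +1.5, as the stop is set) with the jaw against the gang, less the jaw's clearance. Two cheek plates, 58 mm high and 35 mm apart, close its ends (x = +-17.5 mm).
- stop_side (a point): Top of the fixed bracket (head frame y 45 to 59 mm, z to 45) behind the stop block (to y = 30, z to 66); a screw runs on to y = 98. The screw has set it, rigidly, 2.1 mm nearer to 1.5 mm farther, unmeasured, so the jammed thin end is 2 to 24 mm above the bed. Sinking, the wedge follows the stop's wall, 1 mm to -y per 8 mm down: a stiff grip straight along z presses the stop, not the gang.
- gang_seat (a point): Point on the bed in the middle of the gang's place (head frame y = -52 mm). The fixed jaw, 55 mm high, carries a spring-backed pad, its face 22.6 mm from here on the -y side, that gives 3 mm at 8 N per mm, so the gang tightens over some 12 mm of wedge travel; a lip 12 mm high keeps the gang from sliding down towards -x.
- jaw: Sliding steel jaw, 66 mm high, moves only along the head's y, 1 N friction, no spring. Origin at the foot of its face towards the gang, mid length; axes as the head's. Its y in the head's frame: -30 mm + clearance (1 to 3 mm at the start), -30.6 as clamping begins. Its slot face is 30.5 mm from this origin (in +y) at the bed, 22.3 mm at the top.
- gang: Tuning gang (variable capacitor): open tin-plated frame with brass plates, 54 x 44 x 46 mm (x, y, z), about 0.35 kg, standing loose on the sloping bed between fixed and sliding jaw. Origin at the centre of its underside; axes as the head's at the start.
- wedge: Plain wooden wedge, 115 mm long, about 0.1 kg, upright thin end down in its rack. Origin: centre of the thin end; z up to the head. z 0 to 75 mm tapers evenly from 4 to 22.4 mm thick (y), symmetric; z 75 to 115 is a square head 22.4 mm thick (y). 30 mm wide (x) all along. Half a turn about z changes nothing. Driven with 20 N, free to follow the stop, it locks itself.
- rack: Dark wooden block, 75 x 60 x 50 mm, fixed to the bench, with a slot 34 x 16.4 mm, 40 mm deep, in which the wedge stands with the same axes, its thin end 10 mm above the bench. Origin at the centre of its underside.
- dial_knob: Bystander: bakelite dial knob, 48 mm across, 20 mm high. Origin at the centre of its underside.
- valve_base0: Bystander: black ceramic valve base, a disc 38 mm across, 20 mm high. Origin at the centre of its underside.
- valve_base1: Bystander: a second valve base, like the other.
- tweezer: Bystander: nickel-plated tweezer lying flat, 116 mm long along its x axis, 18 mm wide, 6 mm thick. Origin on the bench below its middle.
There are look-alikes about, which are no part of the job. Of the things like the wedge, leave any that is blue; of the rest the smaller one is meant.

How it is judged:
On the way, in this order (a step that is already met when the one before it is completed fails the run):
1. the wedge is lifted clear of its rack (height (world z) of wedge above 0.065 m), for 0.1 s.
2. the wedge's thin end is well inside the slot between jaw and stop, in line with the slot (z of wedge in the frame of vise_head between -0.005 and 0.035 m and y of wedge in the frame of vise_head between -0.01 and 0.01 m and x of wedge in the frame of vise_head between -0.015 and 0.015 m and angle between the z axis of wedge and the z axis of vise_head, either way round below 0.15 rad), for 0.1 s.
At the end, for the whole second after the job is handed in: The released wedge rests thin end down in the slot, within 0.15 rad of its axis, tip under 35 mm above the bed and within 10 mm (across) and 15 mm (along) of the slot's middle; it presses the jaw, which clamps the gang to the fixed jaw with over 5 N; the gang is within 12 mm of its start (all of step 2 and contact force between jaw and gang above 5 N and contact force between wedge and jaw above 4 N and distance of gang from where it was at the start of the episode below 0.012 m and linear speed of each of wedge, gang below 0.01 m/s); the robot touches nothing.
It fails at once if the gang is crushed (the jaw presses it with more than 60 N) (contact force between jaw and gang above 60 N).
It fails at once if the gang is pushed or lifted out of its place by more than 20 mm (distance of gang from where it was at the start of the episode above 0.02 m).
It fails at once if a bystander is shifted by more than 20 mm (distance of any of dial_knob, valve_base0, valve_base1, tweezer from where it was at the start of the episode above 0.02 m).
It also fails if it takes over 48 s, if anything falls off the work surface, if the arm or the gripper's body presses on something with over 40 N, if the wrist force passes 120 N, or if a joint passes its speed limit or range.

## Working session

There is one attempt and no reset: what is moved stays moved. The work goes in short steps, Python scripts to look and compute and a tool call to move; the robot and the scene stay as the last step left them, time stands still between calls to the robot, and variables do not carry over. Pictures are saved under pics/ and viewed, and the job is handed in when it is done.

Besides the shell and the picture viewer there is one more tool, called after "Request:" as name(argument=value, ...), one argument or row to a line, values as JSON. servo_tool: Moves the arm, as the interface text tells. Its arguments: {"type":"object","properties":{"targets":{"type":"array","items":{"type":"array","items":{"type":"number"}}}},"required":["targets"]}

```bash
mkdir -p pics; ls; python3 - <<'E'
from bench import ctrl
import cv2,numpy as np
o=ctrl.get_obs()
for k,v in o.items(): print(k,np.round(v,4))
for n in("top","side"):
    c=ctrl.camera(n); cv2.imwrite(f"pics/{n}0.png",c["pixels"]); np.savez(f"pics/{n}0.npz",**c)
    print(n,c["intrinsics"],c["R"],c["t"])
E
```

```text
pics
time_s 0.0
q [-1.4823  0.1815  1.608  -0.      1.3538 -0.2064]
dq [ 0.0014  0.0009  0.0013  0.0004  0.0008 -0.0009]
joint_efforts [-5.00000e-04 -4.44871e+01 -3.51341e+01 -3.00000e-04  9.10000e-03
 -0.00000e+00]
eef_pos [ 0.167  -0.5496  0.2304]
eef_rot [ 0.1033  0.6995  0.1045 -0.6994]
wrist_force [ 0.1561 -0.4903  0.5606]
torque [-0.0191  0.0238  0.002 ]
opening 1.0012
top [[352.37631483   0.         259.01529463]
 [  0.         352.37631483 191.713766  ]
 [  0.           0.           1.        ]] [[-0.02797607 -0.99940545  0.02015167]
 [-0.97983758  0.02342749 -0.19841743]
 [ 0.19782736 -0.0252963  -0.97991042]] [0.0092873  0.5540535  0.78197252]
side [[376.87761618   0.         255.35903404]
 [  0.         376.87761618 191.68022375]
 [  0.           0.           1.        ]] [[ 0.98383632 -0.17770628  0.02205827]
 [-0.11230355 -0.70825913 -0.69696263]
 [ 0.13947761  0.68321993 -0.71676811]] [-0.50925238  0.13664575  0.74718641]
```

View pics/top0.png

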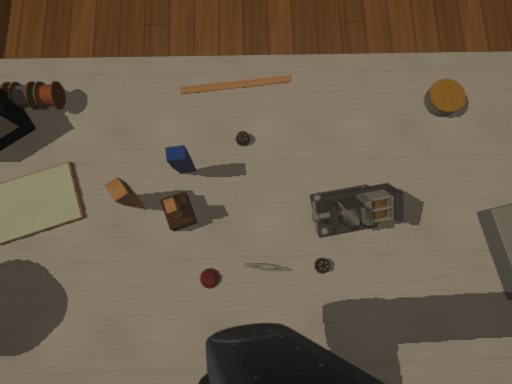

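View pics/side0.png

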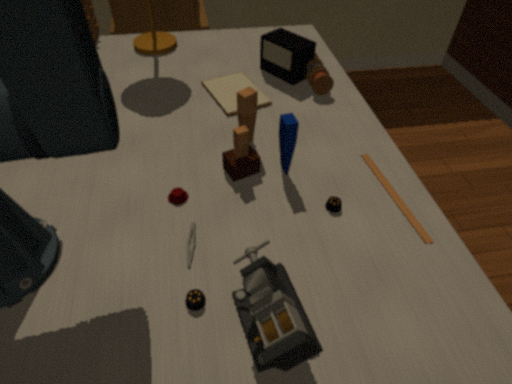

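Candidates for the wedge: the one in the dark rack (top 172,206 / side 241,140), a larger wooden one standing free (top 117,190 / side 247,105), and a blue one (top 178,155 / side 288,140). The one in the rack is the smaller wooden one, so I choose it. Next I check it in close crops.

```bash
python3 - <<'E'
import cv2,numpy as np
t=cv2.imread("pics/top0.png");s=cv2.imread("pics/side0.png")
cv2.imwrite("pics/c_top_w.png",np.hstack([cv2.resize(t[140:240,100:200],None,fx=4,fy=4,interpolation=cv2.INTER_CUBIC),cv2.resize(s[85:185,215:315],None,fx=4,fy=4,interpolation=cv2.INTER_CUBIC)]))
v=np.hstack([cv2.resize(t[175:245,303:413],(800,509),interpolation=cv2.INTER_CUBIC)])
cv2.imwrite("pics/c_top_v.png",cv2.convertScaleAbs(v,alpha=1.5,beta=10))
v=cv2.resize(s[232:376,220:330],(458,600),interpolation=cv2.INTER_CUBIC)
cv2.imwrite("pics/c_side_v.png",cv2.convertScaleAbs(v,alpha=1.7,beta=10))
E
```

```text
(no output)
```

View pics/c_top_w.png

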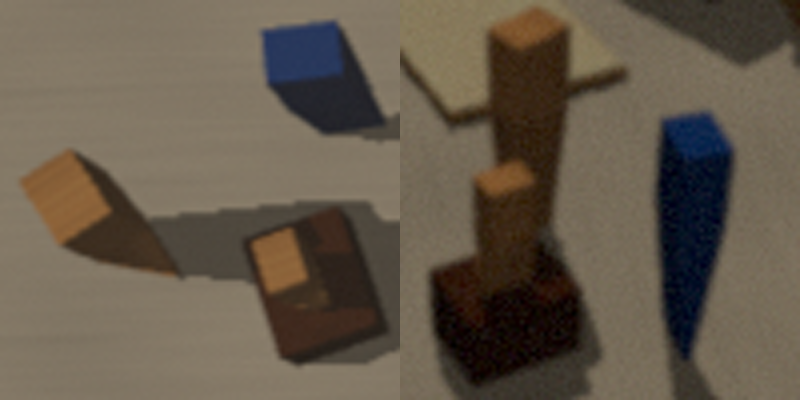

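View pics/c_top_v.png

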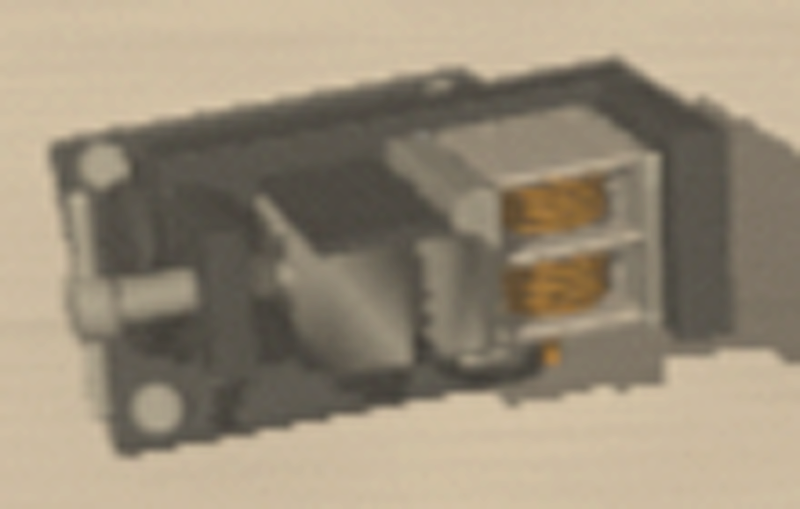

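View pics/c_side_v.png

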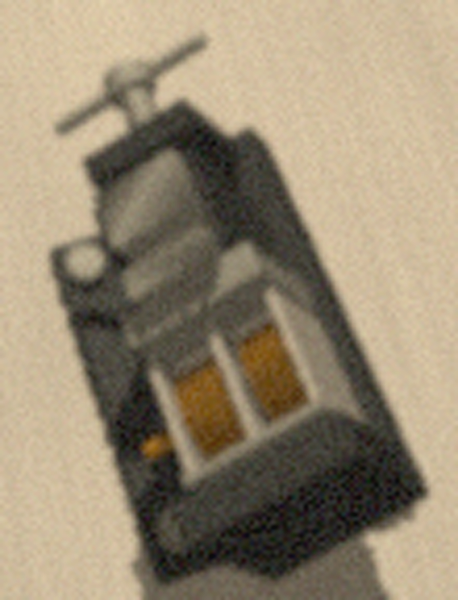

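The crops confirm it: the rack wedge (top crop head at ~(280,262), i.e. pixel (170,205)) is clearly smaller than the free one. The vise has its screw at the left in the top view and its gang on the right. Next I average a few frames and make gridded crops for corner picking.

```bash
cat > h.py <<'E'
import cv2,numpy as np
def cam(n):
    d=np.load(f"pics/{n}_avg.npz"); return d["pixels"],d["intrinsics"],d["R"],d["t"]
def grid(n,x0,y0,w,h,f,out,alpha=1.5,step=5,img=None,gamma=.6,g=True):
    im=cam(n)[0] if img is None else img
    c=im[y0:y0+h,x0:x0+w].astype(np.float32)
    c=255*(np.clip(c*alpha/255,0,1))**gamma
    c=cv2.resize(c,None,fx=f,fy=f,interpolation=cv2.INTER_CUBIC); c=np.clip(c,0,255).astype(np.uint8)
    if g:
        # pixel centre of px i is at (i-x0+.5)*f-.5
        for i in range(x0,x0+w):
            if i%10==0:
                X=int((i-x0+.5)*f); c[:6,X]=(0,255,255); cv2.putText(c,str(i),(X-10,16),0,.35,(0,255,255),1); c[::6,X]=(0,200,200)
        for j in range(y0,y0+h):
            if j%10==0:
                Y=int((j-y0+.5)*f); cv2.putText(c,str(j),(0,Y+4),0,.35,(0,255,255),1); c[Y,::6]=(0,200,200)
    cv2.imwrite(out,c)
def ray(n,u,v):
    _,K,R,t=cam(n); d=R.T@np.linalg.inv(K)@np.array([u,v,1.]); return -R.T@t,d
def onz(n,u,v,z):
    C,d=ray(n,u,v); return C+d*(z-C[2])/d[2]
def proj(n,X):
    _,K,R,t=cam(n); p=(R@np.atleast_2d(X).T).T+t; q=p@K.T; return q[:,:2]/q[:,2:]
def tri(a,b):
    # a=(u,v) top, b side ; returns midpoint,gap
    C1,d1=ray("top",*a);C2,d2=ray("side",*b)
    s=np.linalg.lstsq(np.c_[d1,-d2],C2-C1,rcond=None)[0]
    P,Q=C1+s[0]*d1,C2+s[1]*d2
    return (P+Q)/2,np.linalg.norm(P-Q)
E
python3 - <<'E'
from bench import ctrl
import cv2,numpy as np
for n in("top","side"):
    L=[ctrl.camera(n) for _ in range(6)]
    c=dict(L[0]); c["pixels"]=np.mean([l["pixels"].astype(np.float32) for l in L],0); np.savez(f"pics/{n}_avg.npz",**c)
from h import *
grid("top",305,175,105,68,7.6,"pics/g_top_v.png")
grid("side",225,235,100,140,4.2,"pics/g_side_v.png",alpha=2.2)
print(ctrl.get_obs()["time_s"])
E
```

```text
0.7
```

View pics/g_top_v.png

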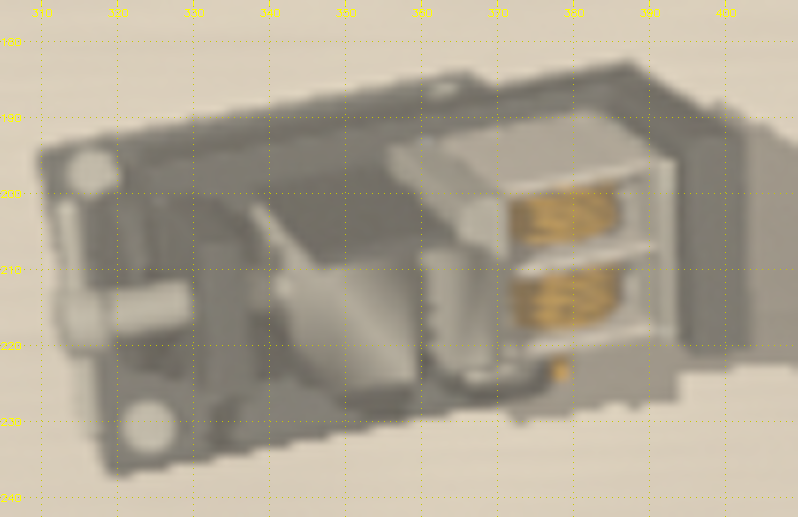

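View pics/g_side_v.png

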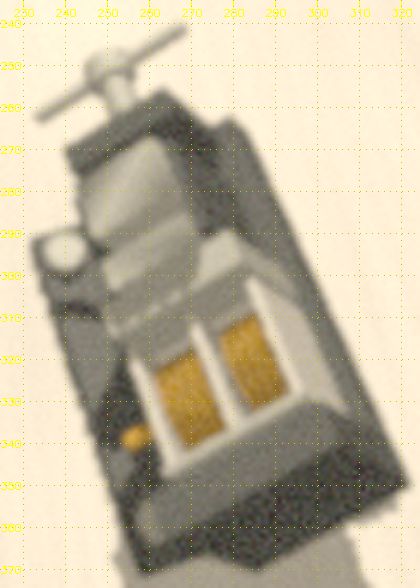

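```bash
cat >> h.py <<'E'
from scipy.spatial.transform import Rotation as Ro
def Hrot(yaw): return (Ro.from_euler('z',yaw)*Ro.from_euler('y',-30,degrees=True)).as_matrix()
def H2W(pose,P):
    x,y,yaw=pose; return np.array([x,y,.075])+np.atleast_2d(P)@Hrot(yaw).T/1000
def model():
    M={}
    for nm,(xs,ys,z) in dict(gangT=((-27,27),(-74,-30),46),gangB=((-27,27),(-74,-30),0),stopT=((-17.5,17.5),(7.5,30),66),jawT=((-17.5,17.5),(-29,-6.7),66),brk=((-17.5,17.5),(45,59),45)).items():
        for x in xs:
            for y in ys: M[f"{nm}_{'+' if x>0 else '-'}{'a' if y==ys[0] else 'b'}"]=(x,y,z)
    M["screw"]=(0,98,20); M["fj"]=(0,-74.6,55)
    return M
def overlay(n,x0,y0,w,h,f,out,pose,**k):
    grid(n,x0,y0,w,h,f,out,**k); c=cv2.imread(out)
    for nm,P in model().items():
        u=(proj(n,H2W(pose,P))[0]-[x0,y0]+.5)*f
        col={'gangT':(0,0,255),'gangB':(0,120,255),'stopT':(255,0,0),'jawT':(0,255,0)}.get(nm.split('_')[0],(255,0,255))
        cv2.circle(c,tuple(int(a) for a in u),3,col,1)
    cv2.imwrite(out,c)
E
python3 - <<'E'
from h import *
yaw=.2
P=onz("top",382,209,.075+.046*np.cos(np.pi/6)); print(P)
o=P-Hrot(yaw)@[0,-.052,.046]; print(o)
pose=(o[0],o[1],yaw)
overlay("top",305,175,105,68,7.6,"pics/o_top.png",pose)
overlay("side",225,235,100,140,4.2,"pics/o_side.png",pose,alpha=2.2)
E
```

```text
[ 0.49689378 -0.2728241   0.11483717]
[ 0.5091045  -0.21729124  0.075     ]
```

View pics/o_top.png

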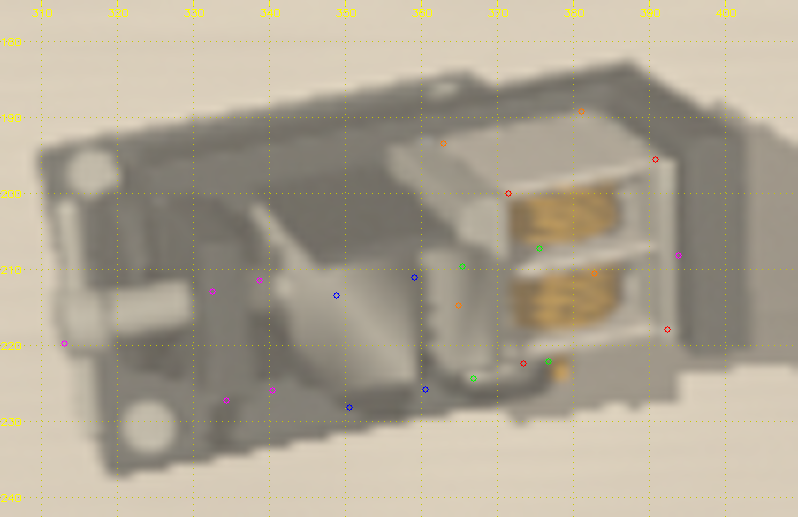

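View pics/o_side.png

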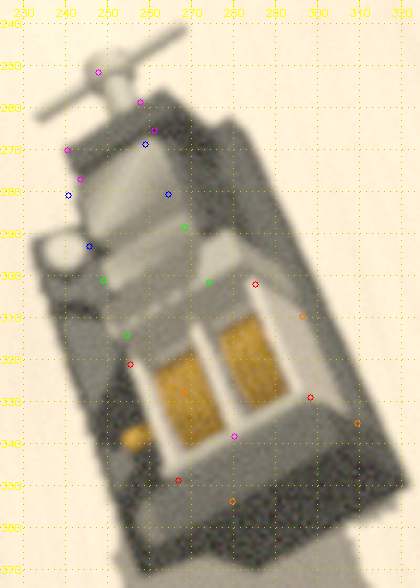

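```bash
python3 - <<'E'
from h import *
grid("top",328,185,68,48,11.7,"pics/z_top.png",alpha=1.9,gamma=.8)
grid("side",232,255,66,56,10.7,"pics/z_side.png",alpha=2.6,gamma=.8)
E
```

```text
(no output)
```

View pics/z_top.png

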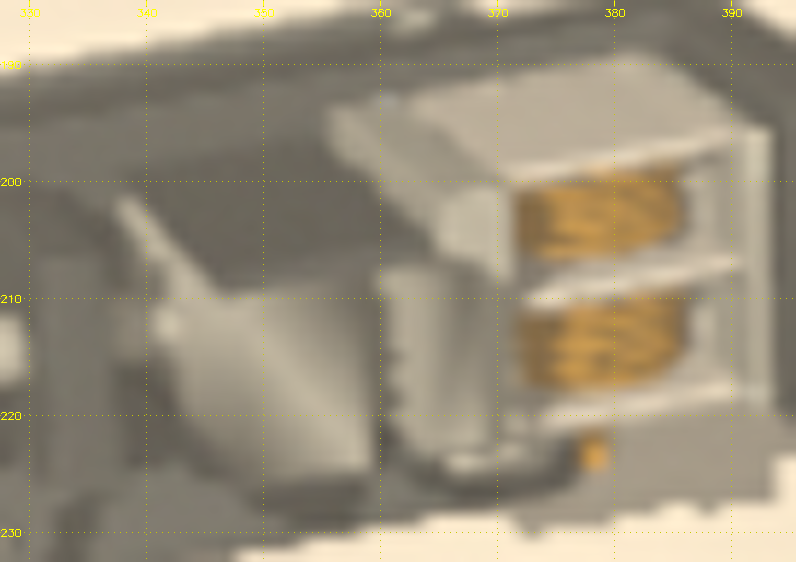

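View pics/z_side.png

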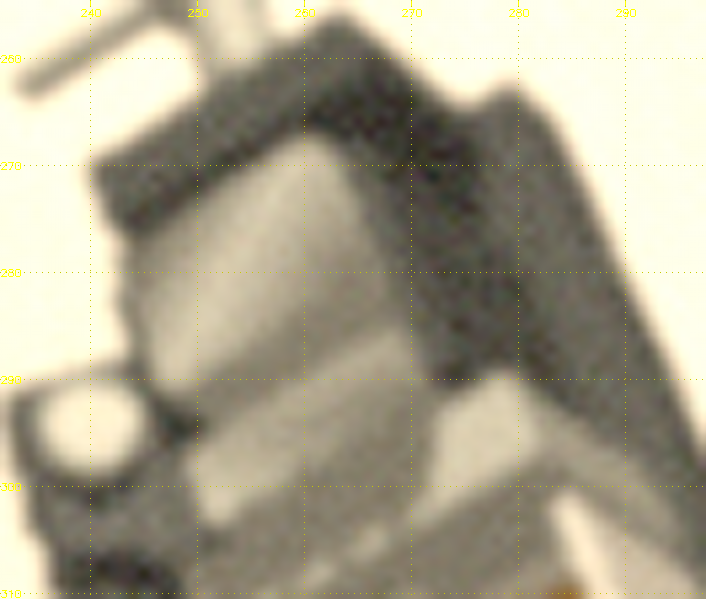

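```bash
python3 - <<'E'
from h import *
grid("top",150,180,55,55,10,"pics/z_topw.png",alpha=1.5,gamma=.8)
grid("side",210,75,95,110,5.4,"pics/z_sidew.png",alpha=2.,gamma=.8)
E
```

```text
(no output)
```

View pics/z_topw.png

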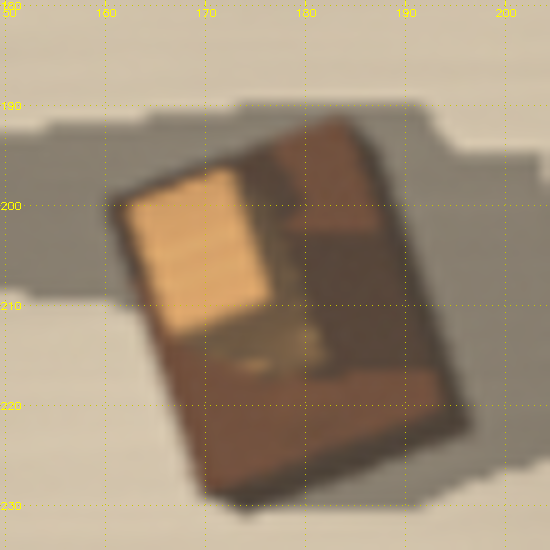

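View pics/z_sidew.png

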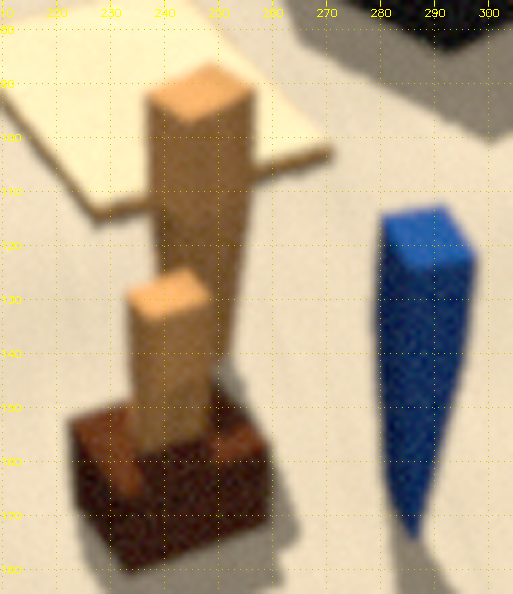

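```bash
python3 - <<'E'
from h import *
f=8
def sub(n,x0,y0,w,h,thr):
    c=cam(n)[0][y0:y0+h,x0:x0+w].astype(np.float32); c=cv2.resize(c,None,fx=f,fy=f,interpolation=cv2.INTER_CUBIC)
    m=((c[...,2]-c[...,0]>thr[0])&(c[...,2]>thr[1])).astype(np.uint8)*255
    cs,_=cv2.findContours(m,0,2); k=max(cs,key=cv2.contourArea)
    q=cv2.approxPolyDP(k,.06*cv2.arcLength(k,True),True)[:,0]
    M=cv2.moments(k); r=cv2.minAreaRect(k)
    conv=lambda p:(np.array(p)+.5)/f-.5+[x0,y0]
    return conv(q),conv((M['m10']/M['m00'],M['m01']/M['m00'])),conv(cv2.boxPoints(r)),r,c[int(len(c)*.4),int(len(c[0])*.4)]
a=sub("top",155,190,30,30,(50,130)); b=sub("side",228,120,26,20,(38,95))
for r in(a,b): print(np.round(r[0],1).tolist(),np.round(r[1],2),r[3],r[4])
P,g=tri(a[1],b[1]); print("tri",P,g)
for n,r in(("top",a),("side",b)):
    print(n,onz(n,*r[1],.125))
    W=np.array([onz(n,*p,.125)[:2] for p in r[0]]); print(np.round(W,4).tolist(),[np.round(np.linalg.norm(W[i]-W[i-1])*1e3,1) for i in range(len(W))],[np.round(np.degrees(np.arctan2(*(W[i]-W[i-1])[::-1])),1) for i in range(len(W))])
E
```

```text
[[171.6, 198.2], [163.8, 200.4], [167.1, 211.8], [175.6, 208.7]] [169.48 204.94] ((118.25, 121.25), (101.19287872314453, 75.57842254638672), 71.56504821777344) [ 55.91285   95.097244 135.04344 ]
[[247.3, 128.9], [244.1, 125.1], [232.4, 128.4], [238.2, 133.2]] [239.98 129.02] ((98.20503234863281, 74.53456115722656), (60.9674072265625, 114.0980453491211), 73.0091781616211) [ 51.120216  87.53376  124.397804]
tri [0.51451234 0.18960928 0.12558787] 0.0021449836882449086
top [0.51569941 0.18975998 0.125     ]
[[0.5303, 0.1856], [0.5258, 0.2021], [0.5009, 0.1946], [0.5072, 0.1766]] [np.float64(24.8), np.float64(17.1), np.float64(26.0), np.float64(19.0)] [np.float64(21.3), np.float64(105.3), np.float64(-163.2), np.float64(-70.7)]
side [0.51353553 0.19019128 0.125     ]
[[0.5301, 0.188], [0.5251, 0.2038], [0.4969, 0.1949], [0.5072, 0.1754]] [np.float64(26.2), np.float64(16.6), np.float64(29.6), np.float64(22.1)] [np.float64(28.9), np.float64(107.5), np.float64(-162.5), np.float64(-62.1)]
```

```bash
python3 - <<'E'
from h import *
pose=(.5091,-.2173,.2)
from scipy.ndimage import map_coordinates
for n in("top","side"):
    g=cam(n)[0].mean(2)
    rows=[]
    def strip(plane):  # rectify plane z=plane over x[-40,40], y[-100,110], 4px/mm
        xs=np.arange(-40,41,.25); ys=np.arange(110,-100,-.25)
        X,Y=np.meshgrid(xs,ys,indexing='ij')
        p=proj(n,H2W(pose,np.c_[X.ravel(),Y.ravel(),np.full(X.size,plane)]))
        return map_coordinates(g,[p[:,1],p[:,0]],order=3).reshape(X.shape)
    for z in (66,46):
        s=strip(z)[::-1]; s=np.clip(s*2,0,255).astype(np.uint8); s=cv2.cvtColor(s,8)
        for y in range(-90,110,10):
            c=int((110-y)*4); s[:10 if y%50 else 30,c]=(0,255,255); s[::4,c]=(0,255,255) if y%50 else (0,0,255); 
            if y%20==0: cv2.putText(s,str(y),(c,12),0,.35,(0,0,255),1)
        for x in range(-30,40,10):
            r=int((40-x)*4); s[r,::4]=(0,255,255); cv2.putText(s,str(x),(0,r),0,.35,(0,0,255),1)
        rows.append(s[:,:790])
    cv2.imwrite(f"pics/rect_{n}.png",np.vstack(rows)[:,:]); print(np.vstack(rows).shape)
E
```

```text
(648, 790, 3)
(648, 790, 3)
```

View pics/rect_top.png

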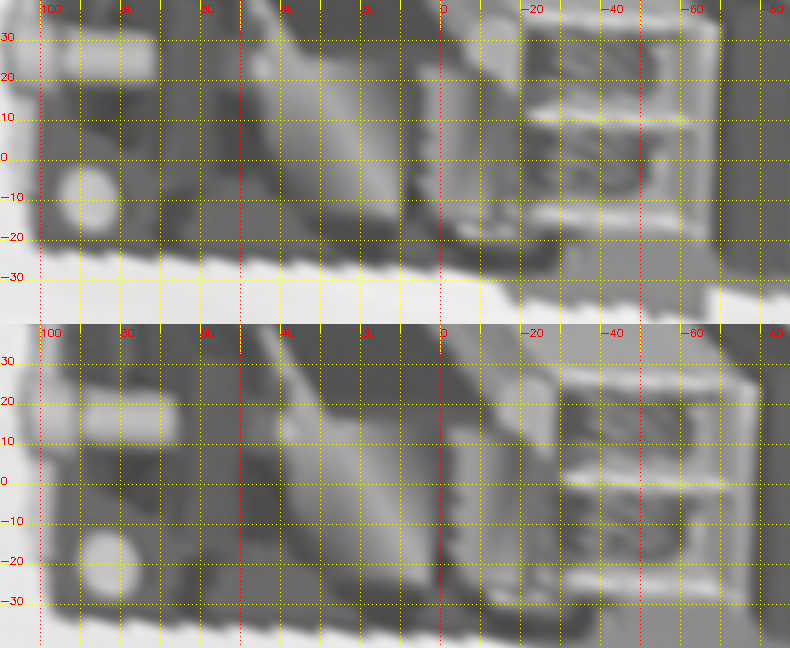

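View pics/rect_side.png

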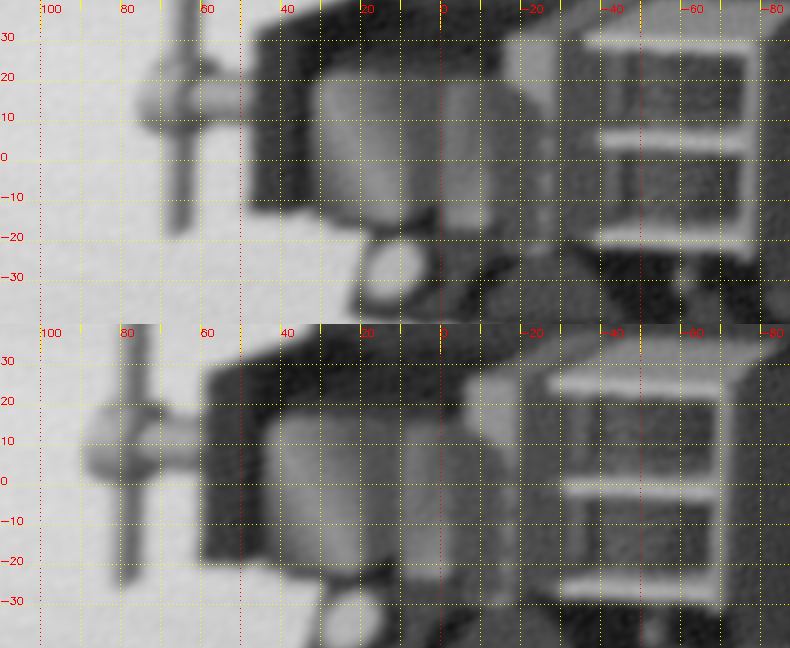

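```bash
python3 - <<'E'
from h import *
def ang(n,a,b,z):
    A,B=onz(n,*a,z),onz(n,*b,z); d=(B-A)[:2]; return np.round(A[:2],4),np.round(B[:2],4),np.degrees(np.arctan2(d[1],d[0]))
for z in(0.0,.02):
    print(z,ang("top",(365,228.3),(319,237),z),ang("top",(365,184.2),(310.5,194.3),z),ang("top",(318,236),(310.3,195),z))
# lines: edge detector fit on plate lower edge
g=cam("top")[0].mean(2)
def edge(us,v0,v1):
    pts=[]
    for u in us:
        col=g[v0:v1,u]; d=np.abs(np.diff(cv2.GaussianBlur(col.reshape(-1,1),(1,3),0)[:,0])); i=d.argmax(); 
        if 0<i<len(d)-1:
            a,b,c=d[i-1:i+2]; i=i+.5*(a-c)/(a-2*b+c)
        pts.append((u,v0+i+.5))
    return np.array(pts)
for us,v0,v1 in((range(322,364),222,245),(range(313,360),176,202)):
    p=edge(us,v0,v1); l=cv2.fitLine(p.astype(np.float32),cv2.DIST_HUBER,0,.01,.01).ravel()
    a=l[2:]-20*l[:2]; b=l[2:]+20*l[:2]; print(l, ang("top",a,b,.01))
E
```

```text
0.0 (array([ 0.4657, -0.2688]), array([ 0.4471, -0.1521]), np.float64(99.02530660348242)) (array([ 0.5784, -0.2788]), array([ 0.5555, -0.1371]), np.float64(99.21527255911043)) (array([ 0.4497, -0.1498]), array([ 0.5537, -0.1365]), np.float64(7.270268218086194))
0.02 (array([ 0.4639, -0.2623]), array([ 0.4458, -0.1483]), np.float64(99.02530660348242)) (array([ 0.5741, -0.2721]), array([ 0.5517, -0.1336]), np.float64(99.21527255911047)) (array([ 0.4483, -0.146 ]), array([ 0.5499, -0.1331]), np.float64(7.270268218086193))
[ 9.8268318e-01 -1.8529382e-01  3.4260001e+02  2.3306044e+02] (array([ 0.4468, -0.16  ]), array([ 0.4624, -0.2585]), np.float64(-81.0101514073743))
[ 9.8491049e-01 -1.7306449e-01  3.3070001e+02  1.9019635e+02] (array([ 0.5552, -0.1368]), array([ 0.5706, -0.2377]), np.float64(-81.31421467851055))
```

```bash
cat >> h.py <<'E'
from scipy.ndimage import map_coordinates
def rect(n,pose,zs,out,img=None,xr=(-40,40),yr=(-95,105),gain=2,s=4):
    g=(cam(n)[0] if img is None else img).astype(np.float32).mean(2); rows=[]
    for z in zs:
        xs=np.arange(xr[1],xr[0],-1/s); ys=np.arange(yr[1],yr[0],-1/s)
        X,Y=np.meshgrid(xs,ys,indexing='ij')
        p=proj(n,H2W(pose,np.c_[X.ravel(),Y.ravel(),np.full(X.size,z)]))
        o=np.clip(map_coordinates(g,[p[:,1],p[:,0]],order=3).reshape(X.shape)*gain,0,255).astype(np.uint8); o=cv2.cvtColor(o,8)
        for y in range(int(np.ceil(yr[0]/10)*10),yr[1],10):
            c=int((yr[1]-y)*s); o[::4,c]=(0,255,255); cv2.putText(o,str(y),(c,10),0,.33,(0,0,255),1)
        for x in range(int(np.ceil(xr[0]/10)*10),xr[1],10):
            r=int((xr[1]-x)*s); o[r,::4]=(0,255,255); cv2.putText(o,str(x),(0,r),0,.33,(0,0,255),1)
        rows.append(o)
    cv2.imwrite(out,np.vstack(rows))
E
python3 - <<'E'
from h import *
yaw=.155
P=onz("top",382,209,.075+.046*np.cos(np.pi/6)); o=P-Hrot(yaw)@[0,-.052,.046]; print(o)
pose=(.509,-.2165,yaw); pose=(round(o[0],4),round(o[1],4),yaw)
for n in("top","side"): rect(n,pose,(66,46),f"pics/rect2_{n}.png",xr=(-35,40))
E
```

```text
[ 0.51159028 -0.21789676  0.075     ]
```

View pics/rect2_top.png

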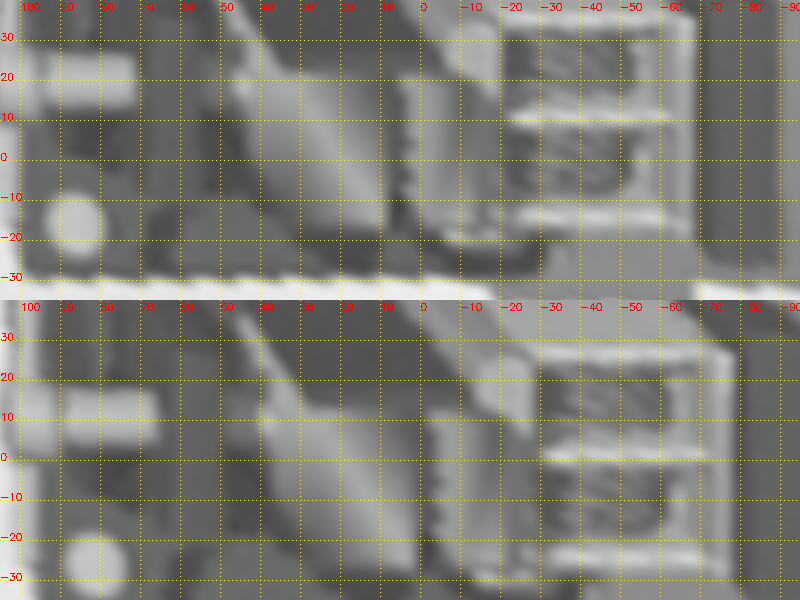

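View pics/rect2_side.png

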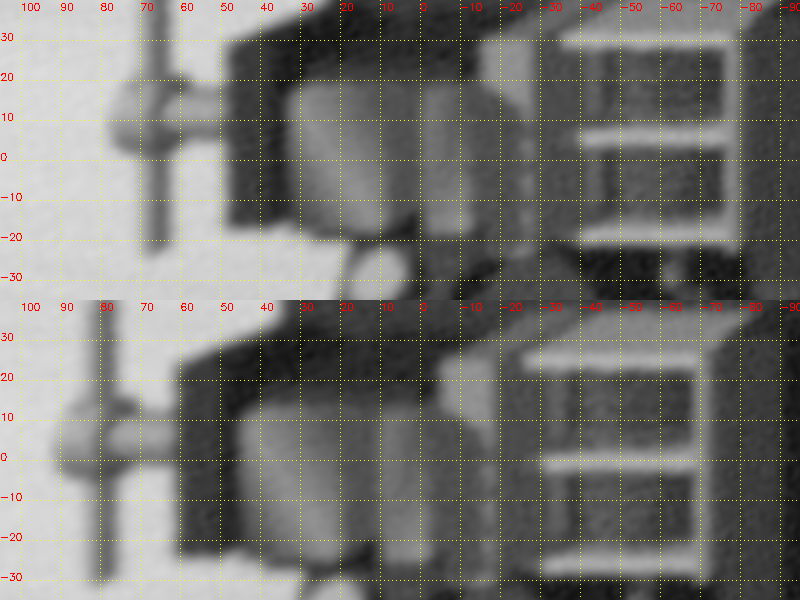

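```bash
cat >> h.py <<'E'
WED=np.array([.5146,.190]); WYAW=np.radians(17.5); POSE=(.5123,-.2170,.155)
def toolR(o): q=o["eef_rot"]; return Ro.from_quat([q[1],q[2],q[3],q[0]])
def Rtool(xax,yax):
    x=np.array(xax,float);x/=np.linalg.norm(x);y=np.array(yax,float);y-=x*(x@y);y/=np.linalg.norm(y)
    return Ro.from_matrix(np.c_[x,y,np.cross(x,y)])
def cmd(o,p,R):
    "rotvec (tool), shift mm (tool) to take TCP to p with orientation R"
    R0=toolR(o); return (R0.inv()*R).as_rotvec(), R0.inv().apply(np.array(p)-o["eef_pos"])*1000
def show(o,p,R):
    r,s=cmd(o,p,R); print("rot",np.round(r,3),"|deg|",round(np.degrees(np.linalg.norm(r)),1),"shift",np.round(s,1))
E
python3 - <<'E'
from h import *
from bench import ctrl
o=ctrl.get_obs(); R0=toolR(o); print(R0.as_matrix().round(3),np.degrees(np.arctan2(*R0.as_matrix()[1::-1,1])))
wx=np.array([np.cos(WYAW),np.sin(WYAW),0])
for s in(1,-1):
    show(o,[*WED,.25],Rtool([0,0,-1],s*wx))
H=Hrot(POSE[2])
for s in(1,-1):
    R=Rtool(-H[:,2],s*H[:,0]); p=H2W(POSE,[0,2.5,90+81])[0]; print(p); show(o,p,R)
E
```

```text
[[-0.     0.291 -0.957]
 [-0.    -0.957 -0.291]
 [-1.     0.     0.   ]] -73.10671101540285
rot [-1.581  0.     0.   ] |deg| 90.6 shift [ -18.7 -607.3 -547.6]
rot [ 1.56  0.   -0.  ] |deg| 89.4 shift [ -18.7 -607.3 -547.6]
[ 0.42743906 -0.22772947  0.22309034]
rot [-1.396  0.374  0.43 ] |deg| 86.4 shift [   8.2 -232.9 -342.8]
[ 0.42743906 -0.22772947  0.22309034]
rot [ 1.667  0.447 -0.388] |deg| 101.4 shift [   8.2 -232.9 -342.8]
```

Request:
servo_tool(
  targets=[
    [-0.11,0,0,-1,-42,-38,0.4],
    [-0.22,0,0,-2,-84,-76,0.4],
    [-0.33,0,0,-4,-126,-114,0.4],
    [-0.44,0,0,-5,-168,-152,0.4],
    [-0.55,0,0,-6,-210,-190,0.4],
    [-0.66,0,0,-7,-252,-228,0.4],
    [-0.77,0,0,-8,-294,-266,0.4],
    [-0.88,0,0,-10,-336,-304,0.4],
  ],
)

```text
time_s: 1.7
eef_pos: [0.3609, -0.1388, 0.2417]
eef_rot: [0.393, 0.588, 0.392, -0.588]
wrist_force: [0.6, -0.2, -0.7]
opening: 0.701
```

```bash
python3 - <<'E'
from h import *
from bench import ctrl
o=ctrl.get_obs(); print(o["time_s"],o["eef_pos"],o["q"],o["opening"])
wx=np.array([np.cos(WYAW),np.sin(WYAW),0])
show(o,[*WED,.20],Rtool([0,0,-1],wx))
E
```

```text
1.7 [ 0.36088349 -0.13879572  0.24172693] [-6.76795978e-01 -2.87434242e-01  2.03165144e+00  5.71019800e-05
  1.39592220e+00 -2.83858606e-01] 0.7008510170655715
rot [-0.698  0.001 -0.001] |deg| 40.0 shift [  41.6   16.  -362.6]
```

Request:
servo_tool(
  targets=[
    [-0.1,0,0,6,2,-52,0.4],
    [-0.2,0,0,12,5,-104,0.4],
    [-0.3,0,0,18,7,-156,0.4],
    [-0.4,0,0,24,9,-208,0.4],
    [-0.5,0,0,30,11,-260,0.4],
    [-0.6,0,0,36,14,-312,0.4],
    [-0.698,0,0,42,16,-362,0.4],
    [-0.698,0,0,42,16,-362,0.4],
  ],
)

```text
time_s: 2.7
eef_pos: [0.5145, 0.1922, 0.1987]
eef_rot: [0.571, 0.417, 0.571, -0.417]
wrist_force: [-0.6, -0.4, 0.1]
opening: 0.699
```

```bash
python3 - <<'E'
from h import *
from bench import ctrl
o=ctrl.get_obs(); print(o["time_s"],o["eef_pos"],o["q"],o["opening"])
wx=np.array([np.cos(WYAW),np.sin(WYAW),0])
show(o,[*WED,.089],Rtool([0,0,-1],wx))
a=ctrl.camera("side")["pixels"];b=ctrl.camera("top")["pixels"]
grid("side",190,50,120,140,4,"pics/ap_side.png",img=a,alpha=2);grid("top",110,140,120,110,5,"pics/ap_top.png",img=b)
E
```

```text
2.7 [0.5145124  0.19215143 0.19871979] [ 1.41547129e-01  1.55180438e-01  1.70489555e+00 -5.07455073e-04
  1.28147105e+00 -1.67980109e-01] 0.6993446145174802
rot [0.004 0.    0.   ] |deg| 0.2 shift [109.7  -0.6   2. ]
```

View pics/ap_side.png

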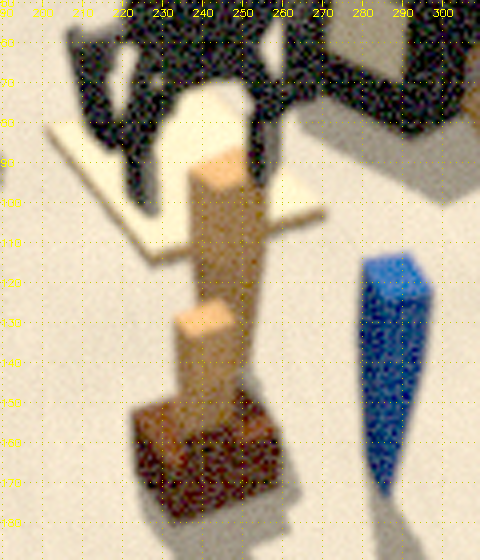

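View pics/ap_top.png

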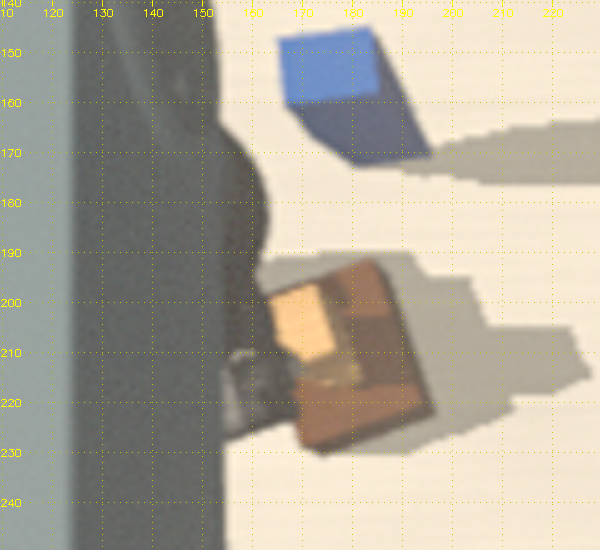

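Request:
servo_tool(
  targets=[
    [0.004,0,0,20,-0.5,2,0.4],
    [0.004,0,0,40,-0.5,2,0.4],
    [0.004,0,0,60,-0.5,2,0.4],
    [0.004,0,0,75,-0.5,2,0.4],
    [0.004,0,0,88,-0.5,2,0.4],
    [0.004,0,0,100,-0.5,2,0.4],
    [0.004,0,0,110,-0.5,2,0.4],
    [0.004,0,0,110,-0.5,2,0.4],
  ],
)

```text
time_s: 3.8
eef_pos: [0.5135, 0.1874, 0.0884]
eef_rot: [0.569, 0.418, 0.57, -0.42]
wrist_force: [-0.2, -0.6, -0.1]
opening: 0.701
```

```bash
python3 - <<'E'
from h import *
from bench import ctrl
o=ctrl.get_obs(); print(o["time_s"],o["eef_pos"],o["wrist_force"])
a=ctrl.camera("side")["pixels"]
grid("side",200,90,80,90,6.5,"pics/gr_side.png",img=a,alpha=2.2)
p=o["eef_pos"];print(proj("side",[p,[*WED,.125],[*WED,.01]]).round(1))
E
```

```text
3.8 [0.51347938 0.18735868 0.08835924] [-0.19660206 -0.61969297 -0.1348222 ]
[[240.3 142.5]
 [240.5 129. ]
 [240.7 166.6]]
```

View pics/gr_side.png

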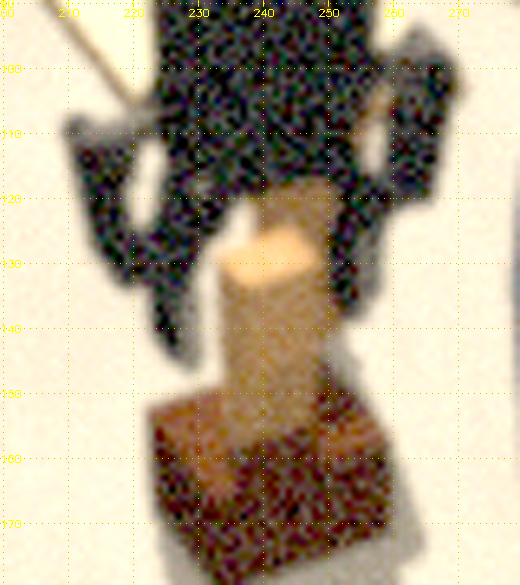

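Request:
servo_tool(
  targets=[
    [0,0,0,0,0,-2,0.4],
    [0,0,0,0,0,-2,0.2],
    [0,0,0,0,0,-2,-1],
    [0,0,0,0,0,-2,-1],
    [0,0,0,0,0,-2,-1],
    [0,0,0,0,0,-2,-1],
    [0,0,0,0,0,-2,-1],
    [0,0,0,0,0,-2,-1],
  ],
)

```text
time_s: 4.85
eef_pos: [0.5135, 0.1895, 0.0893]
eef_rot: [0.57, 0.419, 0.569, -0.419]
wrist_force: [-0.5, 0.9, 5.9]
opening: 0.342
```

Request:
servo_tool(
  targets=[
    [0,0,0,-8,0,0,-1],
    [0,0,0,-20,0,0,-1],
    [0,0,0,-40,0,0,-1],
    [0,0,0,-65,0,0,-1],
    [0,0,0,-95,0,0,-1],
    [0,0,0,-125,0,0,-1],
    [0,0,0,-150,0,0,-1],
    [0,0,0,-150,0,0,-1],
  ],
)

```text
time_s: 5.85
eef_pos: [0.515, 0.1898, 0.242]
eef_rot: [0.571, 0.42, 0.568, -0.418]
wrist_force: [0.7, -0.3, -0.3]
opening: 0.341
```

```bash
python3 - <<'E'
from h import *
from bench import ctrl
o=ctrl.get_obs(); print(o["time_s"],o["eef_pos"],o["wrist_force"])
a=ctrl.camera("side")["pixels"];b=ctrl.camera("top")["pixels"]
grid("side",180,20,140,150,4,"pics/l_side.png",img=a,alpha=2.2)
H=Hrot(POSE[2]); R=Rtool(-H[:,2],H[:,0])
for zt in (110,85):
  p=H2W(POSE,[0,2.5,zt+79])[0]; print(p); show(o,p,R)
E
```

```text
5.85 [0.51500044 0.18981538 0.24204329] [ 0.68817998 -0.3359081  -0.27942078]
[ 0.41854696 -0.22911889  0.2386788 ]
rot [ 0.144 -0.037  0.518] |deg| 30.9 shift [   3.1 -216.7  371.3]
[ 0.4308971  -0.22718914  0.21702817]
rot [ 0.144 -0.037  0.518] |deg| 30.9 shift [  24.8 -204.4  373.1]
```

View pics/l_side.png

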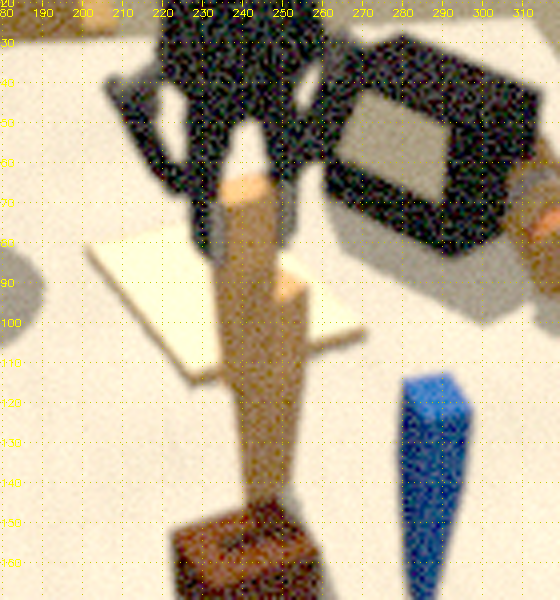

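Request:
servo_tool(
  targets=[
    [0.018,-0.005,0.065,0,-27,46,-1],
    [0.036,-0.009,0.13,1,-54,92,-1],
    [0.054,-0.014,0.195,1,-81,138,-1],
    [0.072,-0.018,0.26,2,-108,184,-1],
    [0.09,-0.023,0.325,2,-135,230,-1],
    [0.108,-0.028,0.39,2,-162,276,-1],
    [0.126,-0.032,0.455,3,-190,324,-1],
    [0.144,-0.037,0.518,3,-217,371,-1],
  ],
)

```text
time_s: 6.95
eef_pos: [0.415, -0.2303, 0.2353]
eef_rot: [0.637, 0.583, 0.401, -0.307]
wrist_force: [1.0, 0.6, -0.5]
opening: 0.34
```

```bash
python3 - <<'E'
from h import *
from bench import ctrl
o=ctrl.get_obs(); print(o["time_s"],o["eef_pos"],o["q"].round(2) if hasattr(o["q"],"round") else o["q"])
H=Hrot(POSE[2]); R=Rtool(-H[:,2],H[:,0])
for zt in (90,80):
  p=H2W(POSE,[0,2.5,zt+79])[0]; print(p); show(o,p,R)
E
```

```text
6.95 [ 0.41503246 -0.23028179  0.23532088] [-1.11 -0.3   2.14  0.54  1.18 -1.44]
[ 0.42842708 -0.22757509  0.22135829]
rot [-0.002  0.     0.004] |deg| 0.2 shift [18.9  4.9 -0.6]
[ 0.43336713 -0.22680319  0.21269804]
rot [-0.002  0.     0.004] |deg| 0.2 shift [28.9  4.9 -0.6]
```

Request:
servo_tool(
  targets=[
    [0,0,0,8,2,0,-1],
    [0,0,0.004,16,4,0,-1],
    [0,0,0.004,24,5,-0.5,-1],
    [0,0,0.004,29,5,-0.5,-1],
    [0,0,0.004,29,5,-0.5,-1],
    [0,0,0.004,29,5,-0.5,-1],
    [0,0,0.004,29,5,-0.5,-1],
    [0,0,0.004,29,5,-0.5,-1],
  ],
)

```text
time_s: 7.95
eef_pos: [0.4335, -0.2271, 0.2129]
eef_rot: [0.638, 0.584, 0.399, -0.306]
wrist_force: [0.4, -0.8, -1.0]
opening: 0.341
```

```bash
cat >look.py <<'E'
import sys
from h import *
from bench import ctrl
tag=sys.argv[1]; N=int(sys.argv[2]) if len(sys.argv)>2 else 2
I={}
for n in("top","side"):
    I[n]=np.mean([ctrl.camera(n)["pixels"].astype(np.float32) for _ in range(N)],0); np.save(f"pics/{tag}_{n}.npy",I[n])
o=ctrl.get_obs(); print(o["time_s"],o["eef_pos"],o["wrist_force"],o["torque"])
H=Hrot(POSE[2]); tR=toolR(o).as_matrix()
hp=H.T@(np.array(o["eef_pos"])-[POSE[0],POSE[1],.075])*1e3; print("TCP in head",hp.round(1),"tip z~",round(hp[2]-79,1),"F head",(H.T@o["wrist_force"]).round(1), "axes",(H.T@tR).round(3).tolist())
grid("top",318,175,85,65,9.4,f"pics/{tag}_top.png",img=I["top"],alpha=1.8)
grid("side",225,225,85,100,6,f"pics/{tag}_side.png",img=I["side"],alpha=2.6)
E
python3 look.py a
```

```text
8.15 [ 0.4334087  -0.22709201  0.21269588] [ 0.14355095  0.71403656 -0.19378507] [-0.06429816  0.33236971 -0.03330207]
TCP in head [ -0.    2.2 159. ] tip z~ 80.0 F head [ 0.1  0.7 -0.3] axes [[0.0, 1.0, -0.002], [-0.001, -0.002, -1.0], [-1.0, 0.0, 0.001]]
```

View pics/a_top.png

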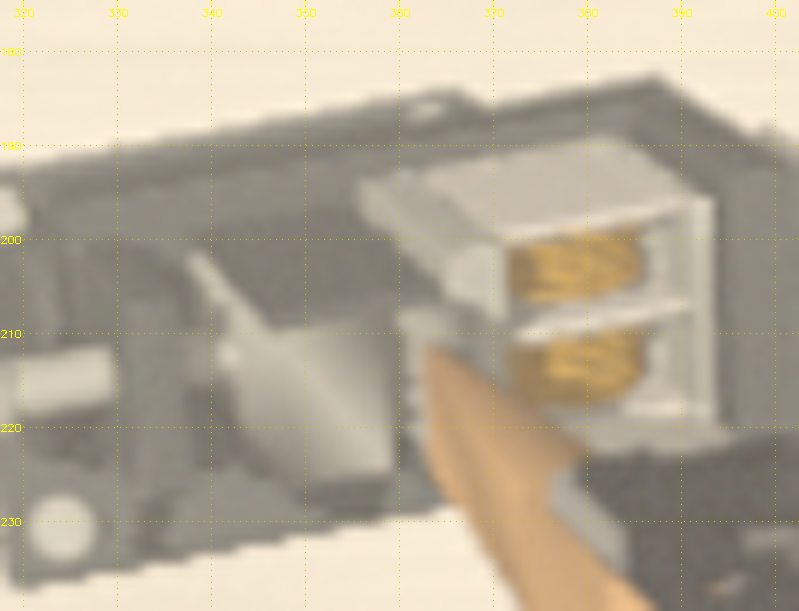

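View pics/a_side.png

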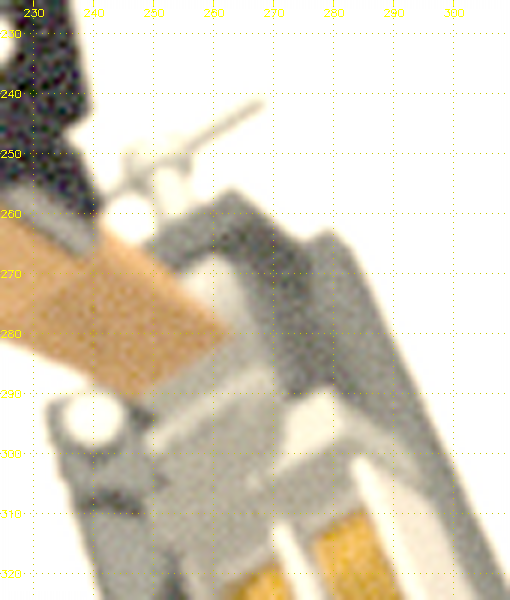

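```bash
python3 - <<'E'
from h import *
for n in("top","side"):
    print(n,"expect tip corners",proj(n,H2W(POSE,[[15,4.2,80],[-15,4.2,80],[15,.2,80],[-15,.2,80]])).round(1).tolist())
    print(n,"slot mouth edges x±17.5: stop7.6, jaw-4.7", proj(n,H2W(POSE,[[17.5,7.6,66],[-17.5,7.6,66],[17.5,-3,66],[-17.5,-3,66]])).round(1).tolist())
    I=np.load(f"pics/a_{n}.npy"); rect(n,POSE,(80,66),f"pics/ra_{n}.png",img=I,xr=(-35,35),yr=(-50,50),s=5,gain=2.3)
E
```

```text
top expect tip corners [[362.5, 212.7], [363.2, 225.7], [364.3, 212.3], [365.0, 225.3]]
top slot mouth edges x±17.5: stop7.6, jaw-4.7 [[358.3, 209.4], [359.2, 224.4], [363.1, 208.6], [364.0, 223.5]]Traceback (most recent call last):
  File "<stdin>", line 5, in <module>
  File "h.py", line 57, in rect
    c=int((yr[1]-y)*s); o[::4,c]=(0,255,255); cv2.putText(o,str(y),(c,10),0,.33,(0,0,255),1)
                        ~^^^^^^^
IndexError: index 500 is out of bounds for axis 1 with size 500
```

```bash
python3 - <<'E'
from h import *
for n in("top","side"):
    if n=="side":
        print(n,"expect tip corners",proj(n,H2W(POSE,[[15,4.2,80],[-15,4.2,80],[15,.2,80],[-15,.2,80]])).round(1).tolist())
        print(n,"slot mouth", proj(n,H2W(POSE,[[17.5,7.6,66],[-17.5,7.6,66],[17.5,-3,66],[-17.5,-3,66]])).round(1).tolist())
    I=np.load(f"pics/a_{n}.npy"); rect(n,POSE,(80,66),f"pics/ra_{n}.png",img=I,xr=(-35,35),yr=(-49,51),s=5,gain=2.3)
E
```

```text
side expect tip corners [[262.0, 279.6], [245.2, 289.7], [262.9, 281.9], [246.1, 292.0]]
side slot mouth [[266.7, 279.8], [247.5, 291.4], [269.1, 285.8], [249.8, 297.4]]
```

View pics/ra_top.png

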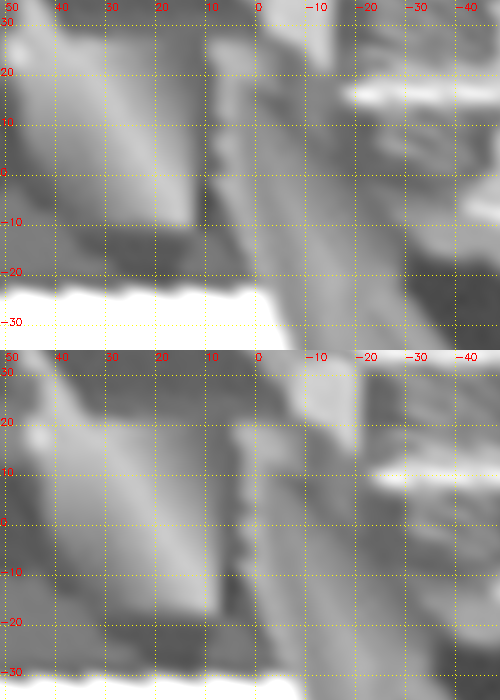

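View pics/ra_side.png

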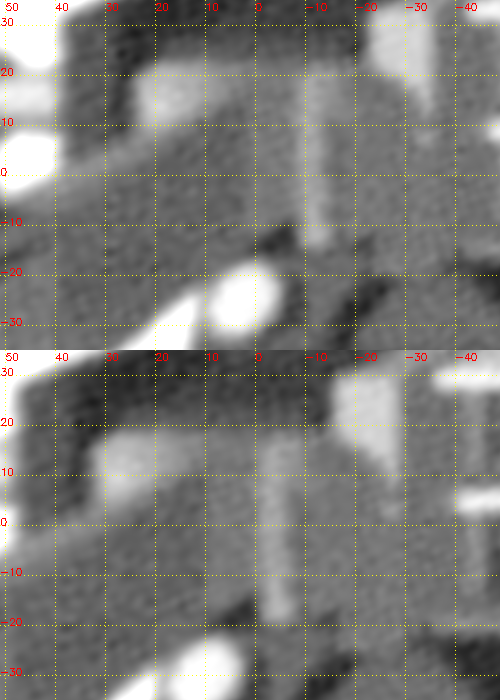

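```bash
python3 - <<'E'
from h import *
f=8
for n,(x0,y0,w,h) in dict(top=(352,200,40,40),side=(225,255,45,45)).items():
    I=np.load(f"pics/a_{n}.npy")[y0:y0+h,x0:x0+w]; c=cv2.resize(I,None,fx=f,fy=f,interpolation=cv2.INTER_CUBIC)
    s=c[...,2]-c[...,0]; b=c.sum(2)
    m=((c[...,2]/(c[...,0]+1)>1.45)).astype(np.uint8)*255
    cs,_=cv2.findContours(m,0,2); k=max(cs,key=cv2.contourArea); q=cv2.approxPolyDP(k,5,True)[:,0]
    print(n,((q+.5)/f-.5+[x0,y0]).round(1).tolist())
    v=np.clip(c*2,0,255).astype(np.uint8); cv2.drawContours(v,[k],-1,(0,0,255),1); cv2.imwrite(f"pics/m_{n}.png",cv2.resize(v,None,fx=1.5,fy=1.5))
E
```

```text
top [[385.8, 209.2], [372.2, 211.1], [371.3, 212.1], [371.2, 215.4], [364.8, 211.4], [362.6, 211.6], [362.9, 224.9], [366.9, 229.7], [372.6, 239.4], [387.6, 239.4], [376.2, 228.1], [376.6, 225.2], [379.8, 223.7], [380.3, 222.3], [375.8, 218.3], [384.1, 216.9], [385.9, 214.9]]
side [[224.6, 257.7], [224.6, 281.7], [235.4, 285.8], [246.9, 292.2], [263.6, 281.4], [263.3, 278.4], [255.9, 272.7], [254.1, 270.2], [254.2, 268.9], [252.7, 268.8], [250.1, 265.9], [244.1, 262.8], [241.3, 259.4], [238.7, 260.8], [240.6, 262.9], [240.4, 264.4], [237.2, 266.6]]
```

View pics/m_top.png

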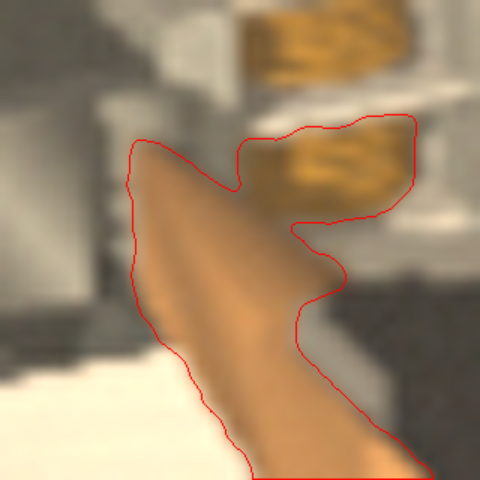

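View pics/m_side.png

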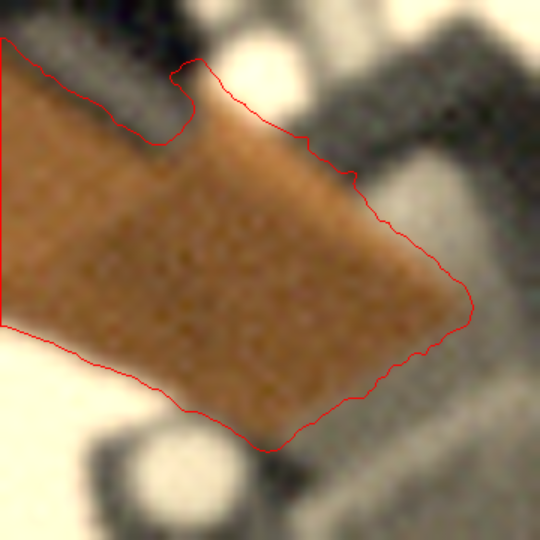

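Request:
servo_tool(
  targets=[
    [0,0,0,0,-1.4,-1.5,-1],
    [0,0,0,2,-1.4,-1.5,-1],
    [0,0,0,5,-1.4,-1.5,-1],
    [0,0,0,9,-1.4,-1.5,-1],
    [0,0,0,13,-1.4,-1.5,-1],
    [0,0,0,17,-1.4,-1.3,-1],
    [0,0,0,21,-1.4,-1.2,-1],
    [0,0,0,24,-1.4,-1,-1],
  ],
)

```text
time_s: 9.15
eef_pos: [0.444, -0.2243, 0.1909]
eef_rot: [0.637, 0.584, 0.399, -0.306]
wrist_force: [-0.2, 0.5, -0.5]
opening: 0.34
```

```bash
python3 look.py b 2
```

```text
9.35 [ 0.44396773 -0.22439149  0.19120189] [ 0.46117592 -0.44268708 -0.88003783] [-0.06550169  0.25935745 -0.00428066]
TCP in head [ -1.4   3.2 135. ] tip z~ 56.0 F head [-0.1 -0.5 -1. ] axes [[0.0, 1.0, -0.002], [-0.0, -0.002, -1.0], [-1.0, 0.0, 0.0]]
```

View pics/b_top.png

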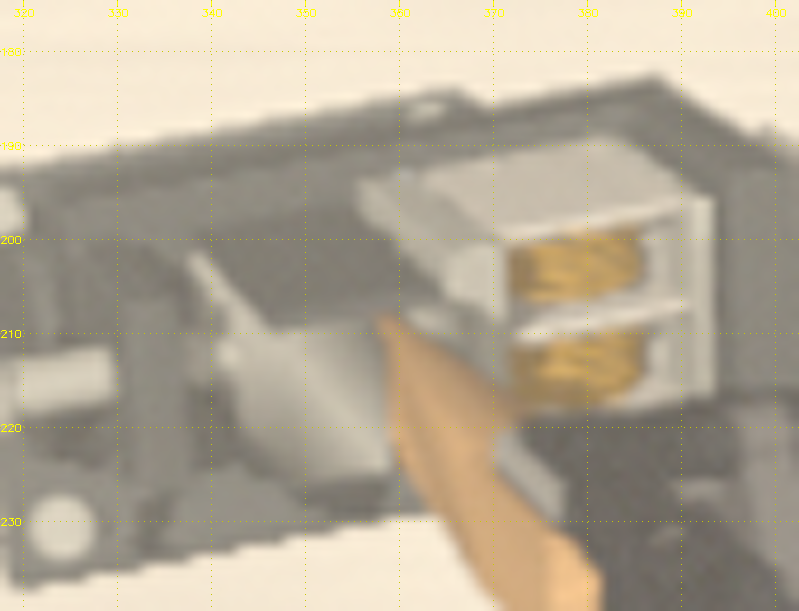

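View pics/b_side.png

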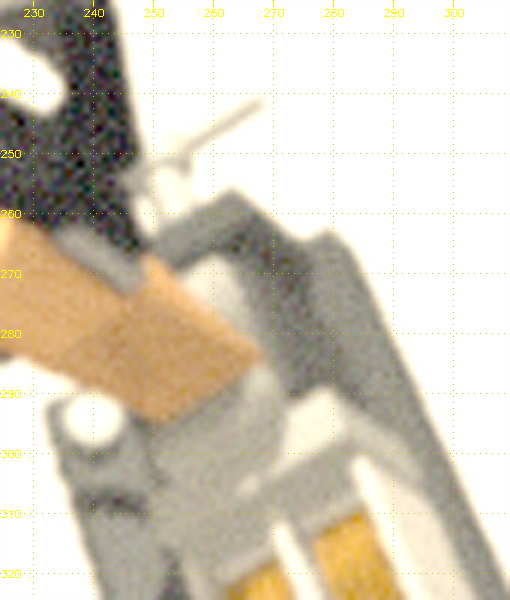

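Request:
servo_tool(
  targets=[
    [0,0,0,2,0,0.1,-1],
    [0,0,0,4,0,0.3,-1],
    [0,0,0,6,0,0.5,-1],
    [0,0,0,8,0,0.7,-1],
    [0,0,0,10,0,0.9,-1],
    [0,0,0,12,0,1.1,-1],
    [0,0,0,14,0,1.3,-1],
    [0,0,0,16,0,1.5,-1],
  ],
)

```text
time_s: 10.35
eef_pos: [0.4521, -0.2244, 0.1772]
eef_rot: [0.637, 0.584, 0.399, -0.305]
wrist_force: [-0.5, 1.2, 0.3]
opening: 0.344
```

```bash
python3 look.py c 2
```

```text
10.55 [ 0.45203489 -0.22446677  0.17715488] [ 0.50905734  1.22612234 -1.42311051] [0.21023071 0.37889242 0.12418774]
TCP in head [ -1.5   1.9 118.8] tip z~ 39.8 F head [-0.1  1.1 -1.6] axes [[0.0, 1.0, -0.002], [-0.0, -0.002, -1.0], [-1.0, 0.0, 0.0]]
```

View pics/c_top.png

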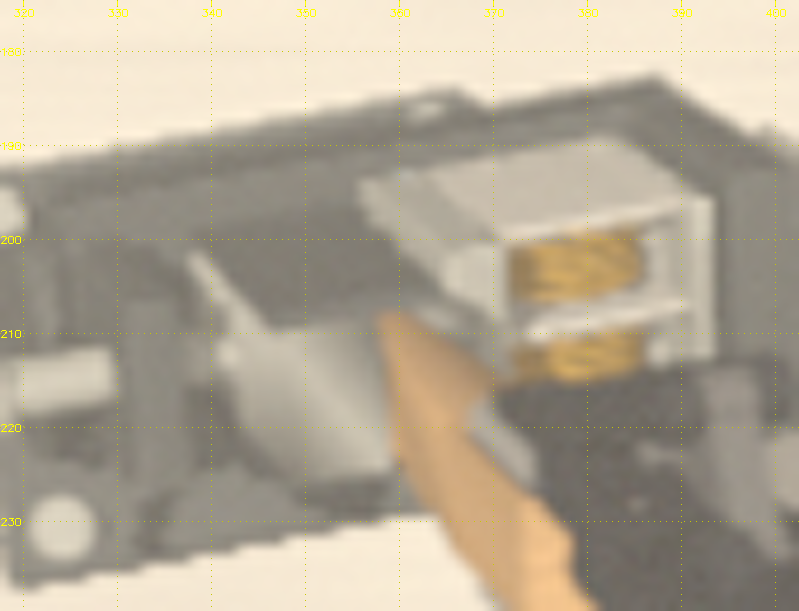

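View pics/c_side.png

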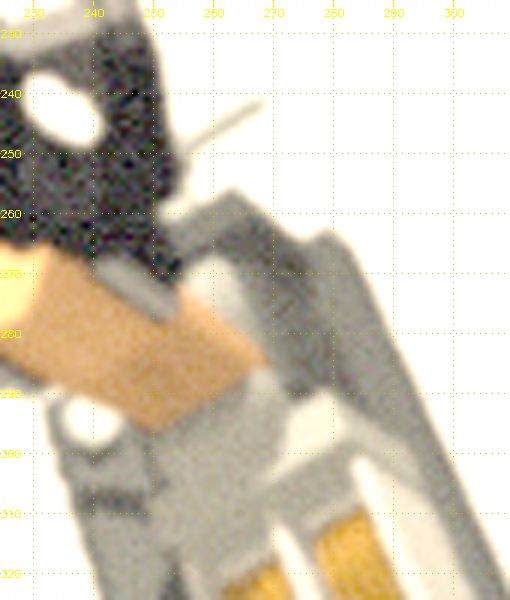

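Request:
servo_tool(
  targets=[
    [0,0,0,1.5,0,0.2,-1],
    [0,0,0,3,0,0.4,-1],
    [0,0,0,4.5,0,0.6,-1],
    [0,0,0,6,0,0.7,-1],
    [0,0,0,7.5,0,0.9,-1],
    [0,0,0,9,0,1.1,-1],
    [0,0,0,10,0,1.2,-1],
    [0,0,0,10,0,1.2,-1],
  ],
)

```text
time_s: 11.55
eef_pos: [0.4572, -0.2246, 0.1683]
eef_rot: [0.637, 0.584, 0.4, -0.305]
wrist_force: [0.4, 1.8, -1.1]
opening: 0.342
```

```bash
cat > st.py <<'E'
from h import *
from bench import ctrl
o=ctrl.get_obs()
H=Hrot(POSE[2]); tR=toolR(o).as_matrix()
hp=H.T@(np.array(o["eef_pos"])-[POSE[0],POSE[1],.075])*1e3; print(o["time_s"],"TCP in head",hp.round(2),"tip z~",round(hp[2]-79,1),"F head",(H.T@o["wrist_force"]).round(1),"T head",(H.T@o["torque"]).round(2))
E
python3 st.py
```

```text
11.55 TCP in head [ -1.55   1.04 108.63] tip z~ 29.6 F head [ 0.   1.7 -1.3] T head [ 0.48  0.16 -0.07]
```

Request:
servo_tool(
  targets=[
    [0,0,0,1,0,0.1,-1],
    [0,0,0,2,0,0.2,-1],
    [0,0,0,3,0,0.4,-1],
    [0,0,0,4,0,0.5,-1],
    [0,0,0,5,0,0.6,-1],
    [0,0,0,6,0,0.7,-1],
    [0,0,0,7,0,0.9,-1],
    [0,0,0,7,0,0.9,-1],
  ],
)

```text
time_s: 12.55
eef_pos: [0.4608, -0.2247, 0.1629]
eef_rot: [0.637, 0.584, 0.4, -0.305]
wrist_force: [-8.7, 5.7, 11.6]
opening: 0.346
```

```bash
python3 st.py
```

```text
12.55 TCP in head [ -1.16   0.34 102.14] tip z~ 23.1 F head [-0.9  6.9 13.9] T head [ 1.35  0.5  -0.24]
```

Request:
servo_tool(
  targets=[
    [0,0,0,0.3,0,0,-1],
    [0,0,0,0.6,0,0,-1],
    [0,0,0,0.9,0,0,-1],
    [0,0,0,1.2,0,0,-1],
    [0,0,0,1.5,0,0,-1],
    [0,0,0,1.8,0,0,-1],
    [0,0,0,2,0,0,-1],
    [0,0,0,2,0,0,-1],
  ],
)

```text
time_s: 13.55
eef_pos: [0.4616, -0.2246, 0.1622]
eef_rot: [0.637, 0.584, 0.4, -0.305]
wrist_force: [-13.8, 6.4, 17.7]
opening: 0.345
```

```bash
python3 st.py; python3 look.py d 1
```

```text
13.55 TCP in head [ -0.75   0.27 101.15] tip z~ 22.2 F head [-2.1  8.4 21.6] T head [ 1.6   1.04 -0.33]
13.65 [ 0.46164073 -0.22468995  0.1622497 ] [-14.82903402   5.41719325  17.73364239] [1.43694597 1.29604874 0.5261596 ]
TCP in head [ -0.7   0.2 101.2] tip z~ 22.2 F head [-3.1  7.6 22.3] axes [[0.001, 1.0, -0.001], [0.002, -0.001, -1.0], [-1.0, 0.001, -0.002]]
```

View pics/d_top.png

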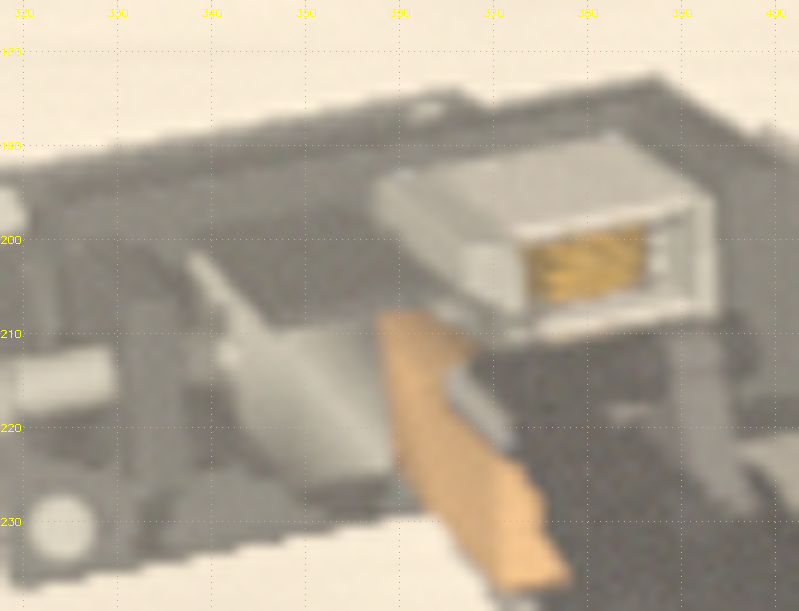

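View pics/d_side.png

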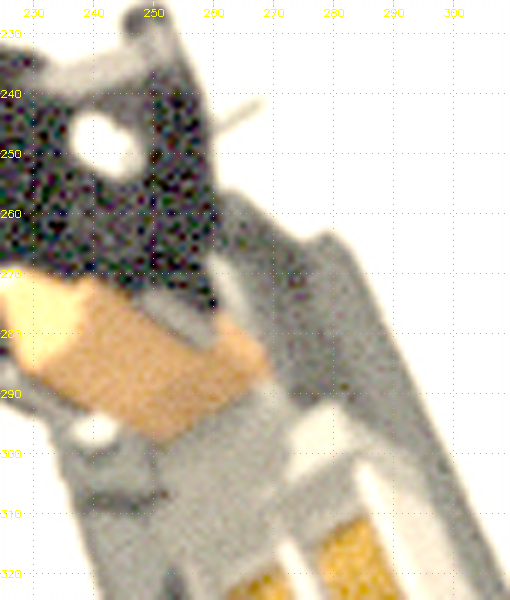

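Request:
servo_tool(
  targets=[
    [0,0,0,0.8,0,-0.1,-1],
    [0,0,0,0.9,0,-0.2,-1],
    [0,0,0,1.0,0,-0.3,-1],
    [0,0,0,1.1,0,-0.3,-1],
    [0,0,0,1.2,0,-0.3,-1],
    [0,0,0,1.3,0,-0.3,-1],
    [0,0,0,1.4,0,-0.3,-1],
    [0,0,0,1.4,0,-0.3,-1],
  ],
)

```text
time_s: 14.65
eef_pos: [0.4619, -0.2246, 0.1621]
eef_rot: [0.638, 0.583, 0.4, -0.305]
wrist_force: [-18.7, 5.1, 19.2]
opening: 0.346
```

```bash
python3 st.py
```

```text
14.65 TCP in head [ -0.59   0.29 100.9 ] tip z~ 21.9 F head [-5.7  8.  25.5] T head [ 1.57  1.39 -0.35]
```

Request:
servo_tool(
  targets=[
    [0,0,0,1.0,-0.2,-0.3,-1],
    [0,0,0,1.2,-0.4,-0.5,-1],
    [0,0,0,1.3,-0.5,-0.6,-1],
    [0,0,0,1.4,-0.6,-0.7,-1],
    [0,0,0,1.4,-0.6,-0.8,-1],
    [0,0,0,1.4,-0.6,-0.8,-1],
    [0,0,0,1.4,-0.6,-0.8,-1],
    [0,0,0,1.4,-0.6,-0.8,-1],
  ],
)

```text
time_s: 15.65
eef_pos: [0.4619, -0.2246, 0.162]
eef_rot: [0.638, 0.583, 0.4, -0.305]
wrist_force: [-16.6, 4.9, 18.2]
opening: 0.345
```

```bash
python3 st.py
```

```text
15.65 TCP in head [ -0.6    0.3  100.85] tip z~ 21.9 F head [-4.4  7.4 23.6] T head [ 1.41  1.19 -0.42]
```

Request:
servo_tool(
  targets=[
    [0,0,0,0,0,0,-0.1],
    [0,0,0,0,0,0,0.1],
    [0,0,0,0,0,0,0.3],
    [0,0,0,0,0,0,0.3],
    [0,0,0,0,0,0,0.3],
    [0,0,0,-3,0,0,0.3],
    [0,0,0,-12,0,0,0.3],
    [0,0,0,-30,0,0,0.3],
  ],
)

```text
time_s: 16.65
eef_pos: [0.4466, -0.2266, 0.1882]
eef_rot: [0.638, 0.583, 0.401, -0.305]
wrist_force: [-0.1, -0.6, -0.2]
opening: 0.653
```

```bash
python3 st.py;  python3 look.py e 1
```

```text
16.65 TCP in head [ -0.84   0.67 131.24] tip z~ 52.2 F head [-0.3 -0.6 -0.1] T head [-0.01  0.25 -0.  ]
16.75 [ 0.44728347 -0.22811762  0.19003455] [ 0.53566027 -0.00541793  0.57505388] [-0.02994315  0.26552676 -0.01867482]
TCP in head [  0.4  -0.9 132.6] tip z~ 53.6 F head [ 0.7 -0.1  0.2] axes [[0.002, 1.0, 0.002], [-0.003, 0.002, -1.0], [-1.0, 0.002, 0.003]]
```

View pics/e_top.png

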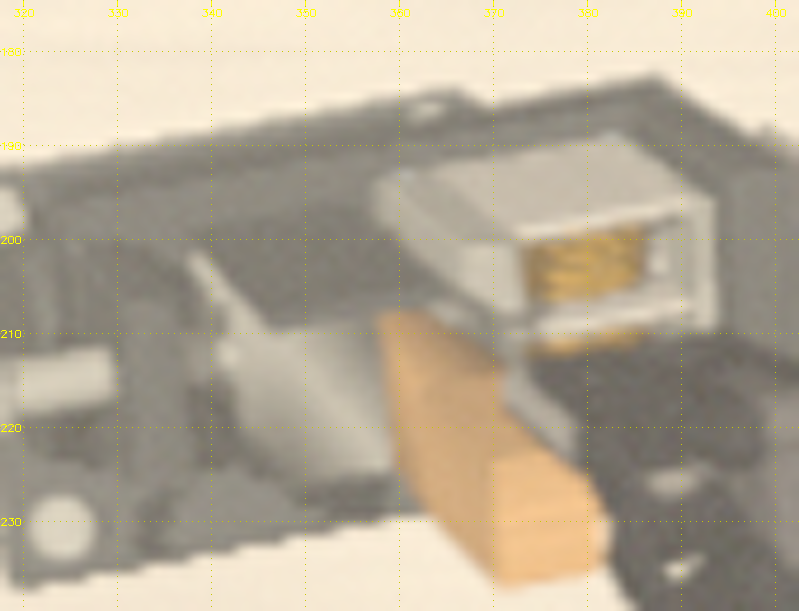

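View pics/e_side.png

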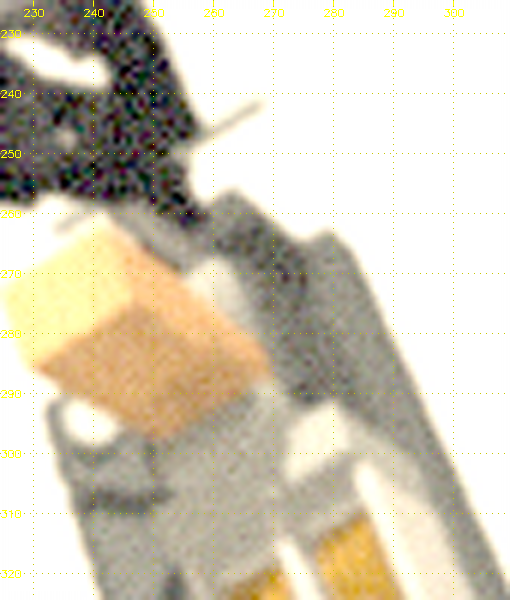

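Request:
servo_tool(
  targets=[
    [0,0,0,-10,-1,-1,0.3],
    [0,0,0,-20,-1,-1,0.3],
    [0,0,0,-30,-1,-1,0.3],
    [0,0,0,-32,-1,-1,-1],
    [0,0,0,-32,-1,-1,-1],
    [0,0,0,-32,-1,-1,-1],
    [0,0,0,-32,-1,-1,-1],
    [0,0,0,-32,-1,-1,-1],
  ],
)

```text
time_s: 17.75
eef_pos: [0.4304, -0.2295, 0.217]
eef_rot: [0.639, 0.582, 0.399, -0.305]
wrist_force: [0.1, -0.3, -0.2]
opening: -0.003
```

```bash
python3 st.py;  python3 look.py f 1
```

```text
17.75 TCP in head [ -0.77   0.28 164.37] tip z~ 85.4 F head [-0.1 -0.3 -0.2] T head [-0.05  0.25  0.03]
17.85 [ 0.43040795 -0.22958765  0.21707277] [ 0.21991788  0.12768197 -0.11045349] [-0.06477049  0.18461249 -0.04735732]
TCP in head [ -0.7   0.2 164.5] tip z~ 85.5 F head [ 0.2  0.1 -0.2] axes [[0.001, 1.0, 0.002], [-0.002, 0.002, -1.0], [-1.0, 0.001, 0.002]]
```

View pics/f_top.png

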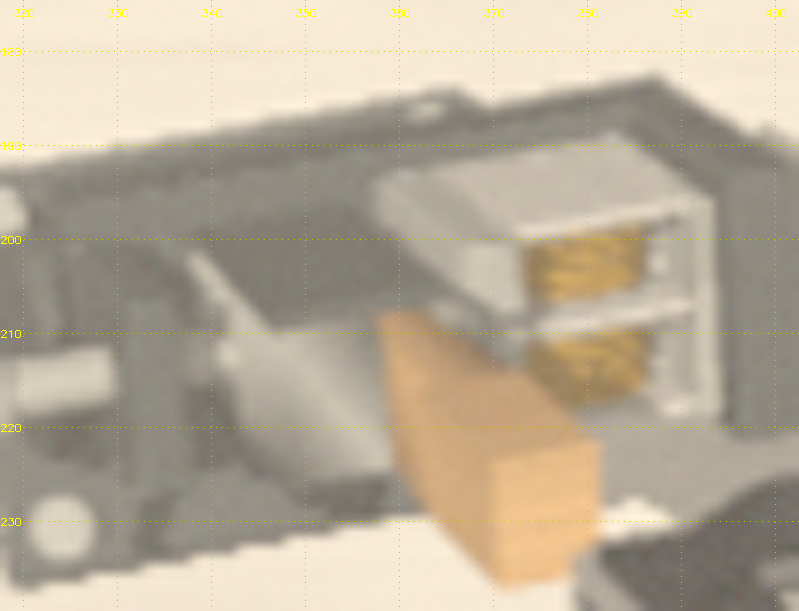

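View pics/f_side.png

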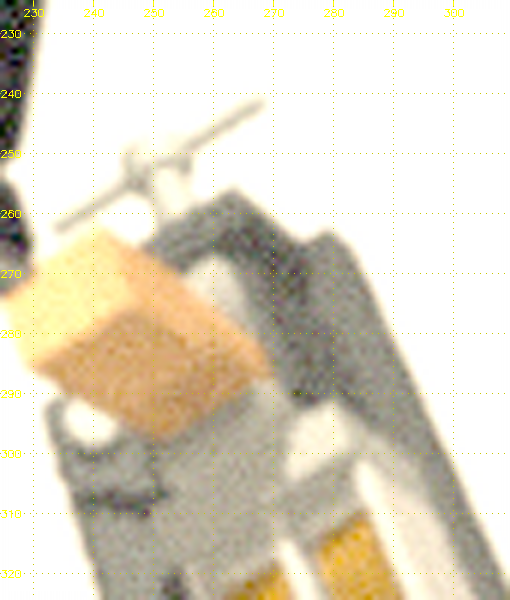

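```bash
python3 - <<'E'
from h import *
H=Hrot(POSE[2])
for a,b in (((376,229.2),(235.7,274.3)),((370,223.6),(247.2,276)),((381.3,222),(241,263)),((371.2,236.7),(230.2,285.5))):
    P,g=tri(a,b); print((H.T@(P-[POSE[0],POSE[1],.075])*1e3).round(1),"gap",round(g*1e3,1))
print(proj("top",H2W(POSE,[-.6,.3,137])),proj("side",H2W(POSE,[-.6,.3,137])))
E
```

```text
[7.000e-01 1.000e-01 1.363e+02] gap 1.4
[  5.7   2.6 113.8] gap 2.5
[ 22.2  -2.6 156. ] gap 5.0
[-22.4   2.5 116.3] gap 2.8
[[376.10466446 230.36405566]] [[235.09571285 274.37808855]]
```

Request:
servo_tool(
  targets=[
    [0,0,0,8,0,0,-1],
    [0,0,0,15,0,0,-1],
    [0,0,0,20,0,0,-1],
    [0,0,0,23,0,0,-1],
    [0,0,0,25,0,0,-1],
    [0,0,0,26,0,0,-1],
    [0,0,0,27,0,0,-1],
    [0,0,0,27.5,0,0,-1],
  ],
)

```text
time_s: 18.85
eef_pos: [0.4441, -0.2275, 0.1933]
eef_rot: [0.639, 0.582, 0.399, -0.305]
wrist_force: [0.2, -0.9, -0.2]
opening: -0.006
```

```bash
python3 st.py
```

```text
18.85 TCP in head [-6.1000e-01  1.2000e-01  1.3699e+02] tip z~ 58.0 F head [-0.1 -0.9 -0.2] T head [ 0.01  0.19 -0.01]
```

Request:
servo_tool(
  targets=[
    [0,0,0,0.3,0,0,-1],
    [0,0,0,0.6,0,0,-1],
    [0,0,0,0.9,0,0,-1],
    [0,0,0,1.2,0,0,-1],
    [0,0,0,1.5,0,0,-1],
    [0,0,0,1.7,0,0,-1],
    [0,0,0,1.9,0,0,-1],
    [0,0,0,2.0,0,0,-1],
  ],
)

```text
time_s: 19.85
eef_pos: [0.4452, -0.2278, 0.1932]
eef_rot: [0.64, 0.582, 0.399, -0.305]
wrist_force: [-13.2, 3.7, 15.7]
opening: -0.003
```

```bash
python3 st.py
```

```text
19.85 TCP in head [  0.27  -0.32 136.36] tip z~ 57.4 F head [-2.9  5.7 19.8] T head [1.03 0.59 0.01]
```

Request:
servo_tool(
  targets=[
    [0,0,0,0.8,-0.2,-0.3,-1],
    [0,0,0,1.0,-0.4,-0.6,-1],
    [0,0,0,1.2,-0.6,-0.8,-1],
    [0,0,0,1.4,-0.8,-1.0,-1],
    [0,0,0,1.6,-0.8,-1.0,-1],
    [0,0,0,1.7,-0.8,-1.0,-1],
    [0,0,0,1.8,-0.8,-1.0,-1],
    [0,0,0,1.8,-0.8,-1.0,-1],
  ],
)

```text
time_s: 20.85
eef_pos: [0.4456, -0.2276, 0.1933]
eef_rot: [0.641, 0.581, 0.398, -0.304]
wrist_force: [-12.9, 2.9, 16.6]
opening: 0.003
```

```bash
python3 st.py
```

```text
20.85 TCP in head [  0.62  -0.21 136.25] tip z~ 57.2 F head [-2.3  4.8 20.5] T head [0.86 0.58 0.04]
```

Request:
servo_tool(
  targets=[
    [0,0,0,1.6,-0.5,-0.5,-1],
    [0,0,0,1.9,-0.8,-0.8,-1],
    [0,0,0,2.1,-0.8,-1.0,-1],
    [0,0,0,2.3,-0.8,-1.0,-1],
    [0,0,0,2.4,-0.8,-1.0,-1],
    [0,0,0,2.5,-0.8,-1.0,-1],
    [0,0,0,2.6,-0.8,-1.0,-1],
    [0,0,0,2.6,-0.8,-1.0,-1],
  ],
)

```text
time_s: 21.85
eef_pos: [0.4464, -0.2277, 0.1933]
eef_rot: [0.642, 0.58, 0.398, -0.304]
wrist_force: [-16.2, 3.2, 22.5]
opening: -0.002
```

```bash
python3 st.py
```

```text
21.85 TCP in head [  1.39  -0.38 135.82] tip z~ 56.8 F head [-2.2  5.7 27.3] T head [ 1.13  0.7  -0.01]
```

Request:
servo_tool(
  targets=[
    [0,0,0,-3,0,0,-1],
    [0,0,0,-15,0,0,-1],
    [0,0,0,-35,0,0,-1],
    [0,0,0,-55,0,0,-1],
    [0,0,0,-75,0,0,-1],
    [0,0,0,-90,0,0,-1],
    [0,0,0,-100,0,0,-1],
    [0,0,0,-100,0,0,-1],
  ],
)

```text
time_s: 22.85
eef_pos: [0.3964, -0.2352, 0.2803]
eef_rot: [0.643, 0.58, 0.397, -0.304]
wrist_force: [0.3, 0.7, 0.8]
opening: -0.001
```

```bash
python3 st.py;  python3 look.py g 4; python3 - <<'E'
from h import *
for n in("top","side"): rect(n,POSE,(66,46),f"pics/rg_{n}.png",img=np.load(f"pics/g_{n}.npy"),xr=(-35,35),yr=(-90,70),s=4,gain=2.)
import cv2
cv2.imwrite("pics/full_g.png",np.hstack([np.load("pics/g_top.npy"),np.load("pics/g_side.npy")])[:, :].astype(np.uint8)[:, ::1] if 0 else cv2.resize(np.hstack([np.load("pics/g_top.npy"),np.load("pics/g_side.npy")]).astype(np.uint8),(800,300)))
E
```

```text
22.85 TCP in head [ 1.1000e+00 -1.2000e-01  2.3645e+02] tip z~ 157.5 F head [0.8 0.7 0.5] T head [ 0.02  0.24 -0.07]
23.25 [ 0.39660788 -0.23454624  0.27930629] [ 0.67827838  0.04857481 -0.15665534] [ 5.75099963e-05  2.30153935e-01 -2.13801126e-02]
TCP in head [  0.8   0.5 235.4] tip z~ 156.4 F head [ 0.5 -0.1 -0.5] axes [[0.004, 1.0, 0.008], [-0.006, 0.008, -1.0], [-1.0, 0.004, 0.006]]Traceback (most recent call last):
  File "<stdin>", line 2, in <module>
  File "h.py", line 57, in rect
    c=int((yr[1]-y)*s); o[::4,c]=(0,255,255); cv2.putText(o,str(y),(c,10),0,.33,(0,0,255),1)
                        ~^^^^^^^
IndexError: index 640 is out of bounds for axis 1 with size 640
```

View pics/g_top.png

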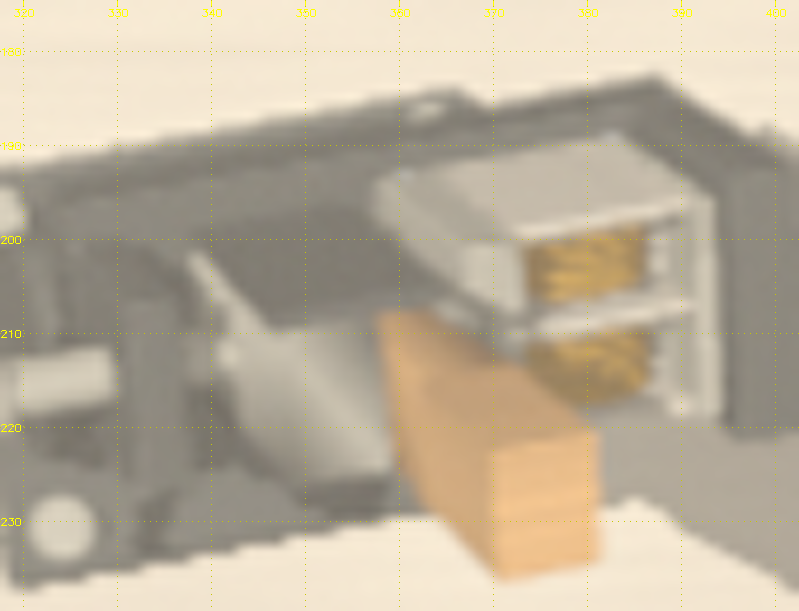

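View pics/g_side.png

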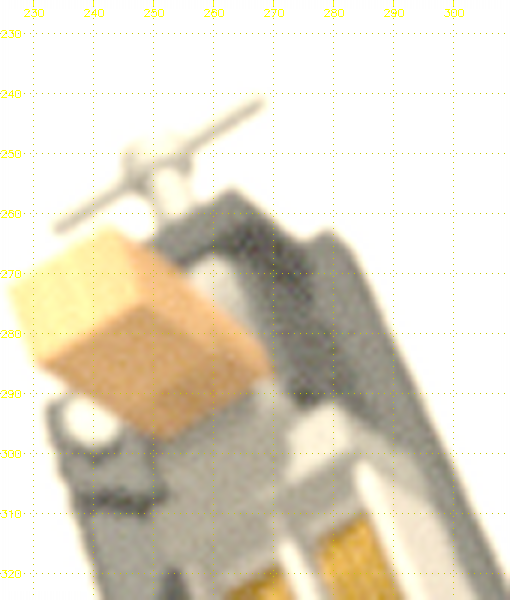

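```bash
python3 - <<'E'
from h import *
A=np.load("pics/top_avg.npz")["pixels"].mean(2).astype(np.float32);B=np.load("pics/g_top.npy").mean(2).astype(np.float32)
def prof(img,v0,v1,u0,u1): return img[v0:v1,u0:u1].mean(0)
def sh(u0,u1,v0,v1,r=5):
    f=10; T=cv2.resize(A[v0:v1,u0:u1],None,fx=f,fy=f,interpolation=3); S=cv2.resize(B[v0-r:v1+r,u0-r:u1+r],None,fx=f,fy=f,interpolation=3)
    m=cv2.matchTemplate(S,T,cv2.TM_CCOEFF_NORMED); _,mx,_,l=cv2.minMaxLoc(m); return (l[0]/f-r,l[1]/f-r,round(mx,3))
print("jaw plate",sh(357,373,193,208)); print("gang +x face/brass",sh(372,390,192,208)); print("gang plate lower",sh(373,388,206,212)); print("pad bar right edge",sh(389,398,200,216)); print("base ref",sh(311,330,188,202))
# left edge of +x gang bottom
A=np.load("pics/side_avg.npz")["pixels"].mean(2).astype(np.float32);B=np.load("pics/g_side.npy").mean(2).astype(np.float32)
print("side jaw plate",sh(270,286,289,304)); print("side brass",sh(276,296,312,336)); print("side ref",sh(300,322,330,356)); print("side pad", sh(262,300,322,350))
for n,(X) in {"top":[[0,-52,46],[0,-53,46],[20,-28,56],[20,-29,56]],"side":[[0,-52,46],[0,-53,46],[20,-28,56],[20,-29,56]]}.items():
    p=proj(n,H2W(POSE,X)); print(n,"px/mm",(p[1]-p[0]).round(2),(p[3]-p[2]).round(2))
cv2.imwrite("pics/full_g.png",cv2.resize(np.hstack([np.load("pics/g_top.npy"),np.load("pics/g_side.npy")]).astype(np.uint8),(800,300)))
E
```

```text
jaw plate (2.0, 0.0, 0.959)
gang +x face/brass (1.0, 0.0, 0.942)
gang plate lower (1.0, 0.0, 0.93)
pad bar right edge (1.0, 0.0, 0.929)
base ref (0.0, 0.0, 1.0)
side jaw plate (1.0, 2.0, 0.961)
side brass (0.0, 1.0, 0.975)
side ref (0.0, 0.0, 0.996)
side pad (0.0, 1.0, 0.908)
top px/mm [ 0.44 -0.08] [ 0.45 -0.08]
side px/mm [0.25 0.63] [0.25 0.59]
```

View pics/full_g.png

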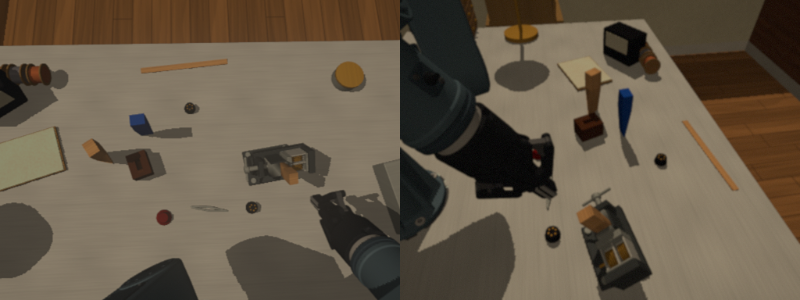

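```bash
python3 - <<'E'
from h import *
def run(n,pats):
    A=np.load(f"pics/{n}_avg.npz")["pixels"].mean(2).astype(np.float32)
    for tag in("e","g"):
        B=np.load(f"pics/{tag}_{n}.npy").mean(2).astype(np.float32)
        for nm,(u0,u1,v0,v1) in pats.items():
            f=10;r=5; U=lambda im:cv2.resize(im,None,fx=f,fy=f,interpolation=cv2.INTER_CUBIC)
            T=U(A)[v0*f:v1*f,u0*f:u1*f]; S=U(B)[(v0-r)*f:(v1+r)*f,(u0-r)*f:(u1+r)*f]
            m=cv2.matchTemplate(S,T,cv2.TM_CCOEFF_NORMED); _,mx,_,l=cv2.minMaxLoc(m); print(n,tag,nm,l[0]/f-r,l[1]/f-r,round(mx,3))
run("top",{"jaw":(357,373,193,208),"gang":(372,390,192,207),"pad":(389,396,198,206),"ref":(311,330,188,202)})
run("side",{"jaw":(270,286,289,304),"gang":(276,296,312,336),"ref":(300,322,330,356)})
E
```

```text
top e jaw 1.4000000000000004 -0.20000000000000018 0.973
top e gang 0.9000000000000004 -0.09999999999999964 0.95
top e pad 0.2999999999999998 -0.2999999999999998 0.972
top e ref 0.0 0.0 1.0
top g jaw 1.5999999999999996 -0.20000000000000018 0.97
top g gang 1.0 -0.09999999999999964 0.948
top g pad 0.40000000000000036 -0.40000000000000036 0.941
top g ref 0.0 0.0 1.0
side e jaw 0.7999999999999998 2.0999999999999996 0.963
side e gang 0.20000000000000018 0.5999999999999996 0.987
side e ref 0.0 0.0 0.994
side g jaw 0.9000000000000004 2.2 0.964
side g gang 0.20000000000000018 0.7000000000000002 0.989
side g ref 0.0 0.0 0.997
```

Request:
servo_tool(
  targets=[
    [0,0,0,20,0,0,-1],
    [0,0,0,40,0,0,-1],
    [0,0,0,60,0,0,-1],
    [0,0,0,75,-0.5,0,-1],
    [0,0,0,86,-1,0,-1],
    [0,0,0,93,-1,0,-1],
    [0,0,0,97,-1,0,-1],
    [0,0,0,97,-1,0,-1],
  ],
)

```text
time_s: 24.25
eef_pos: [0.4442, -0.2277, 0.195]
eef_rot: [0.642, 0.581, 0.398, -0.304]
wrist_force: [-0.1, -0.6, -0.7]
opening: 0.001
```

```bash
python3 st.py
```

```text
24.25 TCP in head [ 2.8000e-01 -7.0000e-02  1.3844e+02] tip z~ 59.4 F head [-0.5 -0.6 -0.5] T head [ 0.08  0.29 -0.02]
```

Request:
servo_tool(
  targets=[
    [0,0,0,1.5,0,0,-1],
    [0,0,0,2.3,0,0,-1],
    [0,0,0,3,0,-0.4,-1],
    [0,0,0,3.5,-0.3,-0.8,-1],
    [0,0,0,4,-0.5,-1.2,-1],
    [0,0,0,4.4,-0.7,-1.4,-1],
    [0,0,0,4.7,-0.8,-1.6,-1],
    [0,0,0,4.9,-0.8,-1.6,-1],
  ],
)

```text
time_s: 25.25
eef_pos: [0.4459, -0.2277, 0.1929]
eef_rot: [0.644, 0.579, 0.397, -0.304]
wrist_force: [-15.7, 1.3, 19.6]
opening: 0.003
```

```bash
python3 st.py
```

```text
25.25 TCP in head [  0.74  -0.3  135.73] tip z~ 56.7 F head [-3.4  3.7 24.6] T head [ 0.56  0.92 -0.03]
```

Request:
servo_tool(
  targets=[
    [0,0,0,2.2,-0.4,-1.2,-1],
    [0,0,0,2.4,-0.6,-1.4,-1],
    [0,0,0,2.6,-0.8,-1.6,-1],
    [0,0,0,2.8,-0.8,-1.8,-1],
    [0,0,0,3.0,-0.8,-2.0,-1],
    [0,0,0,3.1,-0.8,-2.2,-1],
    [0,0,0,3.2,-0.8,-2.2,-1],
    [0,0,0,3.2,-0.8,-2.2,-1],
  ],
)

```text
time_s: 26.25
eef_pos: [0.4469, -0.2276, 0.193]
eef_rot: [0.645, 0.578, 0.396, -0.304]
wrist_force: [-20.2, 1.8, 24.8]
opening: 0.001
```

```bash
python3 st.py
```

```text
26.25 TCP in head [  1.58  -0.39 135.31] tip z~ 56.3 F head [-4.7  4.9 31.3] T head [ 0.73  1.07 -0.02]
```

Request:
servo_tool(
  targets=[
    [0,0,0,-3,0,0,-1],
    [0,0,0,-15,0,0,-1],
    [0,0,0,-35,0,0,-1],
    [0,0,0,-55,0,0,-1],
    [0,0,0,-75,0,0,-1],
    [0,0,0,-90,0,0,-1],
    [0,0,0,-100,0,0,-1],
    [0,0,0,-100,0,0,-1],
  ],
)

```text
time_s: 27.25
eef_pos: [0.3966, -0.2344, 0.2798]
eef_rot: [0.646, 0.578, 0.395, -0.305]
wrist_force: [0.2, 0.1, -0.6]
opening: 0.0
```

```bash
python3 look.py i 4; python3 - <<'E'
from h import *
def run(n,pats):
    A=np.load(f"pics/{n}_avg.npz")["pixels"].mean(2).astype(np.float32)
    for tag in("g","i"):
        B=np.load(f"pics/{tag}_{n}.npy").mean(2).astype(np.float32)
        for nm,(u0,u1,v0,v1) in pats.items():
            f=10;r=5; U=lambda im:cv2.resize(im,None,fx=f,fy=f,interpolation=cv2.INTER_CUBIC)
            T=U(A)[v0*f:v1*f,u0*f:u1*f]; S=U(B)[(v0-r)*f:(v1+r)*f,(u0-r)*f:(u1+r)*f]
            m=cv2.matchTemplate(S,T,cv2.TM_CCOEFF_NORMED); _,mx,_,l=cv2.minMaxLoc(m); print(n,tag,nm,round(l[0]/f-r,1),round(l[1]/f-r,1),round(mx,3))
run("top",{"jaw":(357,373,193,208),"gang":(372,390,192,207),"pad":(389,396,198,206),"knob":(198,222,266,292),"vb0":(235,252,130,147),"vb1":(314,331,257,274),"tweezer":(244,292,258,274)})
run("side",{"jaw":(270,286,289,304),"gang":(276,296,312,336)})
E
```

```text
27.65 [ 0.3967799  -0.23382535  0.27886494] [ 0.00619009 -0.02156729  0.34063817] [-0.03825483  0.26523289 -0.00738739]
TCP in head [  0.8   1.2 234.9] tip z~ 155.9 F head [ 0.2 -0.   0.3] axes [[0.006, 1.0, 0.013], [-0.013, 0.013, -1.0], [-1.0, 0.006, 0.013]]
top g jaw 1.6 -0.2 0.97
top g gang 1.0 -0.1 0.948
top g pad 0.4 -0.4 0.941
top g knob 0.0 0.0 1.0
top g vb0 0.0 0.0 1.0
top g vb1 0.0 0.0 1.0
top g tweezer 0.0 0.0 1.0
top i jaw 1.7 -0.1 0.97
top i gang 1.1 -0.1 0.948
top i pad 0.6 1.0 0.951
top i knob 0.0 0.0 1.0
top i vb0 0.0 0.0 1.0
top i vb1 0.0 0.0 1.0
top i tweezer 0.0 0.0 1.0
side g jaw 0.9 2.2 0.964
side g gang 0.2 0.7 0.989
side i jaw 1.0 2.2 0.967
side i gang 0.2 0.8 0.989
```

View pics/i_top.png

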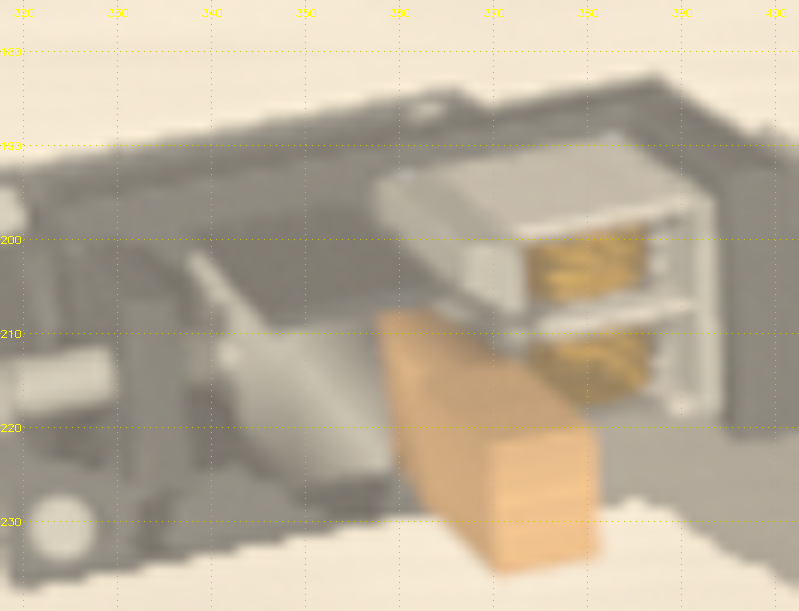

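View pics/i_side.png

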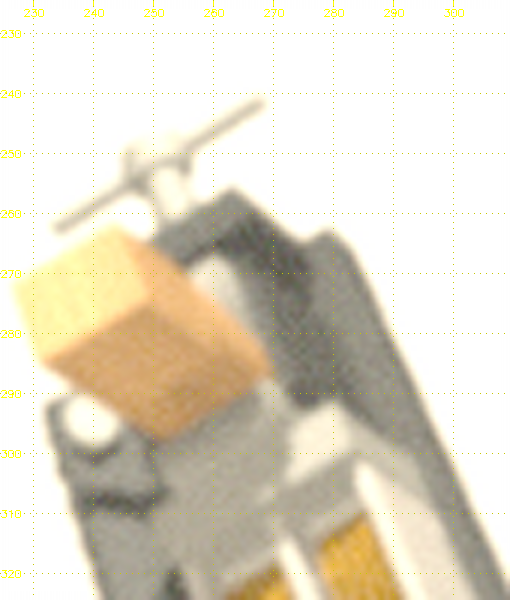

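```bash
python3 - <<'E'
from h import *
H=Hrot(POSE[2]); f=8
def cen(n,tag,x0,y0,w,h,thr):
    I=np.load(f"pics/{tag}_{n}.npy")[y0:y0+h,x0:x0+w]; c=cv2.resize(I,None,fx=f,fy=f,interpolation=cv2.INTER_CUBIC)
    m=((c[...,2]/(c[...,0]+1)>1.4)&(c[...,2]>thr)).astype(np.uint8)*255; m=cv2.morphologyEx(m,cv2.MORPH_OPEN,np.ones((9,9)))
    cs,_=cv2.findContours(m,0,2); k=max(cs,key=cv2.contourArea); M=cv2.moments(k); q=cv2.approxPolyDP(k,8,True)[:,0]
    return (np.array([M['m10'],M['m01']])/M['m00']+.5)/f-.5+[x0,y0], ((q+.5)/f-.5+[x0,y0]).round(1).tolist(), cv2.contourArea(k)/f/f
I=np.load("pics/i_top.npy"); print(I[229,376],I[218,370],I[228,366]); J=np.load("pics/i_side.npy"); print(J[273,238],J[283,250],J[275,257])
for tag in("f","g","i"):
    a=cen("top",tag,355,200,40,42,145); b=cen("side",tag,215,255,60,50,115)
    P,g=tri(a[0],b[0]); print(tag,a,b,(H.T@(P-[POSE[0],POSE[1],.075])*1e3).round(1),round(g*1e3,1))
E
```

```text
[ 53.    89.25 127.  ] [41.75 65.25 90.25] [ 45.25  73.5  102.75]
[ 50.25  95.   140.75] [25.   49.25 73.  ] [33.25 62.5  93.5 ]Traceback (most recent call last):
  File "<stdin>", line 10, in <module>
  File "<stdin>", line 6, in cen
ValueError: max() iterable argument is empty
```

```bash
python3 - <<'E'
from h import *
H=Hrot(POSE[2]); f=8
def cen(n,tag,x0,y0,w,h,thr):
    I=np.load(f"pics/{tag}_{n}.npy")[y0:y0+h,x0:x0+w]; c=cv2.resize(I,None,fx=f,fy=f,interpolation=cv2.INTER_CUBIC)
    m=((c[...,2]-c[...,0]>thr[1])&(c[...,2]>thr[0])).astype(np.uint8)*255; m=cv2.morphologyEx(m,cv2.MORPH_OPEN,np.ones((9,9)))
    cs,_=cv2.findContours(m,0,2); k=max(cs,key=cv2.contourArea); M=cv2.moments(k); q=cv2.approxPolyDP(k,9,True)[:,0]
    return (np.array([M['m10'],M['m01']])/M['m00']+.5)/f-.5+[x0,y0], ((q+.5)/f-.5+[x0,y0]).round(1).tolist()
for tag in("g","i"):
    a=cen("top",tag,355,200,40,42,(113,62)); b=cen("side",tag,215,255,60,50,(115,50))
    P,g=tri(a[0],b[0]); print(tag,a,b,(H.T@(P-[POSE[0],POSE[1],.075])*1e3).round(1),round(g*1e3,1))
E
```

```text
g (array([375.36899857, 228.49730809]), [[380.3, 221.2], [370.2, 223.1], [371.1, 235.8], [380.8, 233.7]]) (array([236.24884783, 273.06660191]), [[243.1, 261.6], [225.4, 271.9], [229.4, 284.7], [247.1, 274.3]]) [  2.3   1.2 136.2] 1.8
i (array([375.28127327, 227.89226184]), [[379.8, 220.8], [370.3, 222.2], [370.6, 234.9], [380.8, 233.1]]) (array([237.10035186, 272.85884487]), [[244.2, 261.4], [226.4, 271.3], [230.3, 284.6], [248.3, 273.7]]) [  3.3   1.2 135.7] 1.8
```

```bash
python3 - <<'E'
from bench import ctrl
print(ctrl.hand_in()); print(ctrl.get_obs()["time_s"])
E
```

```text
the job is handed in; nothing more can be done
None
the job is handed in; nothing more can be done
```

The wedge is in the vise slot, released and standing by itself, and the gang appears to be clamped; the job is handed in. The simulator gave no verdict and I could not measure the clamp force directly.

**What I did:**
- I took the smaller wooden wedge from the rack, lifted it clear and carried it to the vise tilted to match the slot.
- I put it in thin end first and drove it along the stop's wall to about 25 N, then opened the gripper.
- I then pushed on its head with shut fingers, first to about 27 N and then to about 31 N. Only these pushes left it free to follow the stop.
- I drew back 100 mm and handed in at about 27.7 s.

**Last checks:**
- **Wedge:** it stayed in place without the gripper, with its tip roughly 20 to 21 mm above the bed.
- **Clamping:** the jaw moved about 3.7 mm and the gang about 1.3 to 2.5 mm onto its spring pad, within the 12 mm allowed.
- **Bystanders:** the knob, both valve bases and the tweezer show no shift in the top view.
- **Arm:** the wrist force was near zero after drawing back.

**Where the checks disagreed:**
- **Clamp force:** spring pad compression suggests roughly 10 N on the gang, while the drive force suggests 20 N or more. Both lie between the 5 N needed and the 60 N limit.
- **Position:** the two cameras differ by about 2 mm across the vise. By their combined view the wedge's head moved about 1 mm along the slot in the last push, to about 3 mm off centre. I judged the tilt from that to be about 0.04 rad, under the 0.15 rad limit.

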